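# Dose a grinding jar from the counting tray

### The arm

A 6-joint arm with a two-finger parallel gripper is mounted at the origin on the work surface. World frame = base frame: x ahead of the robot, y to its left, z up, the work surface at z = 0. Lengths are in mm, angles in rad, forces in N, time in s.
With the tool pointing down it reaches from about 300 to 950 mm from the base axis. Payload 3.1 kg.
Tool frame: the origin (TCP) lies at the very end of the fingers, on their centre line; the grasp point (between the pads) lies 19 mm behind it; z points along the fingers, y is the direction in which the jaws open and shut (so a half turn about z gives the same grasp; the last joint's range is limited). The gripper opens to 85 mm and grips with 20 to 120 N. Pads are 22 mm wide; open, the fingers measure 114 mm over their backs; the gripper's body (76 mm by 85 mm) begins 54 mm behind the grasp point. The pads swing forward as they close: fully open they stand 13 mm farther back than shut.
Start: joints at [-1.287, 0.308, 1.634, -0, 1.2, -0.07], TCP at [216.514, -586.305, 231.272] pointing down, gripper open.
Joint ranges: [-3.06, 3.06], [-0.79, 1.96], [0.05, 2.63], [-1.19, 4.34], [0.05, 2.64], [-2.94, 2.94]. Speed limits (rad/s): [2.79, 2.79, 3.14, 3.14, 3.14, 3.14].

### API

Orientations are given as a unit quaternion [w, x, y, z].
In Python, from plant import sensors, get_image, manip gives the robot as it stands.
- The arm moves only by the tool send_rows, never from a script. Its argument "moves" is a list that holds one entry, the list of rows, each a list of 7 numbers: the turn, a rotation vector about the tool's x, y, z in rad, then the shift along the tool's x, y, z in units of 40 mm (1.0 is 40 mm), then the finger opening in mm, from 0 to 85.4. In form: [[[ax, ay, az, dx, dy, dz, grip], ...]]. A call has 1 to 12 rows; each row is the pose to reach, as a shift and turn from the pose measured when the call began, along the tool's axes at that moment; what a row does not reach only later rows make up. A row lasts 1/10 s, in which the tool goes at most 50 mm and 8.59 degrees, less where a joint would pass 70% of its speed; a pose out of reach is approached as far as the arm can. A call with a gripper value outside its range is refused whole. The fingers move at their own pace and stop on an object; "squeeze" is the grip in N (left out, the last holds). Time passes only in rows, so rows that repeat a pose let the fingers close. It gives the time, the measured TCP pose, the force and the opening at its end, in the units of the state.
- sensors.sense(): the state, without advancing time (a new reading comes with each control period).
- get_image(name): name is "scene" or "top" or "wrist"; returns a dict with "color" (420x560x3 uint8, blue, green, red), "fx", "fy", "cx", "cy" (pixels), "rvec" (rotation vector, rad) and "tvec" (3), from world to camera coordinates, as OpenCV has them. Camera axes: x right, y down, z forward; pixel columns grow to the right and rows downward; lengths in mm; the calibration is good to about 2 mm. A picture is of the moment at which its call begins. There is no depth.
- manip.finish_job(): hands the job in, once; it reports no verdict.
The state is a dict: "clock": time; "q": joint angles; "joint_velocities": joint speeds; "effort": joint torques, N m; "eef_pos": TCP position; "tcp_rot": TCP orientation; "wrist_force": force on the tool from outside, world axes, zero at the start; "torque": the same for the moment, N m; "gripper_width": opening from 0.0 (shut) to 1.0 (fully open).
Only numpy, scipy, OpenCV 4.12 (cv2) and the standard library are available. Lean on these libraries where they do the work, as an engineer would, in place of code of your own. Each camera call takes 0.05 s, during which the arm holds its last target. There are 200 camera calls.

### The job

Charge the blue grinding jar: lay every white ball from the blue rest into the empty front row of the level counting tray, and with the carousel turned so that the blue jar stands squarely under the tray's lip, lift the tray's red handle to tip it about 50 degrees, so that the front row alone goes over the lip into the jar and the steel back row stays in the tray. Lower the tray level again, then turn the blue jar out from under it and put the blue lid on it, fully seated; leave the bottle and the beaker alone.

Things in the scene. Friction and masses are not known exactly. Their poses are not given: they have to be found in the camera images.
- white1_center (a point): white ceramic grinding ball 1, 18 mm across, about 18 g; this point is its centre. At the start it sits in one of four pockets 40 mm apart along the blue ball rest. It may be absent. Balls have some rolling drag and do not run away on a level surface.
- white2_center (a point): white ceramic grinding ball 2, 18 mm across, about 18 g; this point is its centre. At the start it sits in one of four pockets 40 mm apart along the blue ball rest. It may be absent. Balls have some rolling drag and do not run away on a level surface.
- white3_center (a point): white ceramic grinding ball 3, 18 mm across, about 18 g; this point is its centre. At the start it sits in one of four pockets 40 mm apart along the blue ball rest. It may be absent. Balls have some rolling drag and do not run away on a level surface.
- white4_center (a point): white ceramic grinding ball 4, 18 mm across, about 18 g; this point is its centre. At the start it sits in one of four pockets 40 mm apart along the blue ball rest. It may be absent. Balls have some rolling drag and do not run away on a level surface.
- steel1_center (a point): steel grinding ball 1, 18 mm across, about 24 g, in the back row of the counting tray; this point is its centre
- steel2_center (a point): steel grinding ball 2, 18 mm across, about 24 g, in the back row of the counting tray; this point is its centre
- steel3_center (a point): steel grinding ball 3, 18 mm across, about 24 g, in the back row of the counting tray; this point is its centre
- steel4_center (a point): steel grinding ball 4, 18 mm across, about 24 g, in the back row of the counting tray; this point is its centre
- rest: blue ball rest, fixed: base plate 190 x 50 x 6 mm with an upright comb bar 16 mm wide along its own x axis, four pockets on top at x = -60, -20, 20, 60 mm. A ball in a pocket has its centre 39.5 mm above the bench; rails 32 mm, blocks between the pockets 36 mm high, so fingers can straddle the bar. Origin: centre of its underside; z up
- tray (a joint): tilt of the black counting tray about its level hinge, rad: 0 = level (falls back to it by itself, slowly), up to 1.3. Lifting the red handle tips the tray down towards the carousel. A front-row ball goes over the low lip at about 0.7 to 0.8 rad (40 to 45 degrees), a back-row ball over its 4.5 mm ridge from about 1.1 rad (63 degrees)
- tray_handle (a point): centre of the red handle bar behind the tray: round, 12 mm thick, 96 mm long, level, parallel to the hinge, free all round over its middle 70 mm. Moves with the tray; 170 mm above the bench when level. On the level line from axis through drop_spot, the hinge is 93 mm from the axis, 140 mm above the bench; the level tray's handle 90 mm further, 30 mm higher
- front1 (a point): front-row place 1 of 4 in the tray (end places listed; 2 and 3 evenly between, 21 mm apart): where an 18 mm ball's centre lies, 153 mm above the bench, 9 mm above the floor. Site x along the hinge, y to the tray's back, z up when level. In front the 1.6 mm yellow lip; 7 mm behind a 1.8 mm stop, then 30 mm floor; back row 53 mm behind. Strips 3 mm high between; side walls 10 mm high, 14 mm beyond
- front4 (a point): front-row place 4 of 4 in the tray (end places listed; 2 and 3 evenly between, 21 mm apart): where an 18 mm ball's centre lies, 153 mm above the bench, 9 mm above the floor. Site x along the hinge, y to the tray's back, z up when level. In front the 1.6 mm yellow lip; 7 mm behind a 1.8 mm stop, then 30 mm floor; back row 53 mm behind. Strips 3 mm high between; side walls 10 mm high, 14 mm beyond
- carousel (a joint): turn of the white jar carousel (256 mm across) about its upright axis, rad, growing anticlockwise seen from above; 0 or any multiple of 2 pi = blue jar exactly under the tray's lip. Turns freely either way several times round, light friction (under 1 N at a peg), stays where it is left
- axis (a point): point on the carousel's upright axis, 80 mm above the bench; fixed to the station (blue base plate 260 x 320 x 12 mm; two posts behind the tray under its handle, 64 mm either side, with arms to the hinge, 142 mm high)
- drop_spot (a point): fixed point under the tray's lip, 86 mm above the bench, 70 mm from the axis: where the middle of the blue jar's mouth must be to catch the balls
- blue_jar (a point): middle of the inner floor of the blue open jar on the carousel, 35 mm above the bench; jar 110 mm outside, 104 mm inside, rim 86 mm above the bench, axis 70 mm from the carousel axis. The two other jars (grey) are alike, 120 degrees on either way. All three are clamped to the carousel
- peg1 (a point): orange upright peg 1 of 3 on the carousel's rim, midway between two jars, for turning it: 12 mm thick, 112 mm from the axis, top 105 mm above the bench; this point is 10 mm below its top. Pegs and jars pass under the level tray
- peg2 (a point): orange upright peg 2 of 3 on the carousel's rim, midway between two jars, for turning it: 12 mm thick, 112 mm from the axis, top 105 mm above the bench; this point is 10 mm below its top. Pegs and jars pass under the level tray
- peg3 (a point): orange upright peg 3 of 3 on the carousel's rim, midway between two jars, for turning it: 12 mm thick, 112 mm from the axis, top 105 mm above the bench; this point is 10 mm below its top. Pegs and jars pass under the level tray
- lid_knob (a point): middle of the white knob (22 mm thick, 30 mm tall) on the blue jar lid: disc 112 mm across and 6 mm thick, 140 to 280 g, with a round boss 7 mm deep and 96 mm across below it that drops into the jar mouth. This point is 30 mm above the boss's underside (30 mm above the bench at the start); with the lid seated it is 109 mm above the bench. Site z points up out of the lid
- wash_bottle: clear bottle, 60 mm across, 140 mm tall, a bystander; origin at its foot
- beaker: glass beaker, 70 mm across, 80 mm tall, a bystander; origin at its foot

How it is judged (in metres and radians):
On the way, in this order (a step that is already met when the one before it is completed fails the run):
1. every white ball lies in the front row of the level tray (y of white1_center in the frame of front1 between -0.007 and 0.007 m and z of white1_center in the frame of front1 between -0.005 and 0.005 m and x of white1_center in the frame of front1 between -0.01 and 0.073 m and y of white2_center in the frame of front1 between -0.007 and 0.007 m and z of white2_center in the frame of front1 between -0.005 and 0.005 m and x of white2_center in the frame of front1 between -0.01 and 0.073 m and y of white3_center in the frame of front1 between -0.007 and 0.007 m and z of white3_center in the frame of front1 between -0.005 and 0.005 m and x of white3_center in the frame of front1 between -0.01 and 0.073 m and y of white4_center in the frame of front1 between -0.007 and 0.007 m and z of white4_center in the frame of front1 between -0.005 and 0.005 m and x of white4_center in the frame of front1 between -0.01 and 0.073 m and value of joint tray below 0.06 rad), for 0.2 s.
2. the tray is tilted with the blue jar under its lip (value of joint tray above 0.55 rad and horizontal distance between blue_jar and drop_spot below 0.02 m), for 0.1 s.
3. every white ball is in the blue jar, still under the lip, and the tray is level again (horizontal distance between each of white1_center, white2_center, white3_center, white4_center and blue_jar below 0.047 m and z of white1_center in the frame of blue_jar between 0 and 0.046 m and z of white2_center in the frame of blue_jar between 0 and 0.046 m and z of white3_center in the frame of blue_jar between 0 and 0.046 m and z of white4_center in the frame of blue_jar between 0 and 0.046 m and value of joint tray below 0.06 rad and horizontal distance between blue_jar and drop_spot below 0.03 m), for 0.2 s.
At the end, for the whole second after the job is handed in: Every white ball is in the blue jar, the four steel balls are in the back row of the tray, the tray is level (within 0.06 rad), and the blue lid sits flat on the blue jar (within 8 mm of its middle, boss in the mouth), with the carousel at rest (horizontal distance between each of white1_center, white2_center, white3_center, white4_center and blue_jar below 0.047 m and z of white1_center in the frame of blue_jar between 0 and 0.046 m and z of white2_center in the frame of blue_jar between 0 and 0.046 m and z of white3_center in the frame of blue_jar between 0 and 0.046 m and z of white4_center in the frame of blue_jar between 0 and 0.046 m and y of steel1_center in the frame of front1 between 0.044 and 0.064 m and z of steel1_center in the frame of front1 between -0.006 and 0.008 m and x of steel1_center in the frame of front1 between -0.012 and 0.075 m and y of steel2_center in the frame of front1 between 0.044 and 0.064 m and z of steel2_center in the frame of front1 between -0.006 and 0.008 m and x of steel2_center in the frame of front1 between -0.012 and 0.075 m and y of steel3_center in the frame of front1 between 0.044 and 0.064 m and z of steel3_center in the frame of front1 between -0.006 and 0.008 m and x of steel3_center in the frame of front1 between -0.012 and 0.075 m and y of steel4_center in the frame of front1 between 0.044 and 0.064 m and z of steel4_center in the frame of front1 between -0.006 and 0.008 m and x of steel4_center in the frame of front1 between -0.012 and 0.075 m and value of joint tray below 0.06 rad and horizontal distance between lid_knob and blue_jar below 0.008 m and z of lid_knob in the frame of blue_jar between 0.07 and 0.078 m and angle between lid_knob's own z axis and vertical below 0.06 rad and velocity of joint carousel between -0.05 and 0.05 rad/s); the robot touches nothing.
It fails at once if the bottle is disturbed (moved over 25 mm) (distance of wash_bottle from where it was at the start of the episode above 0.025 m).
It fails at once if the beaker is disturbed (moved over 25 mm) (distance of beaker from where it was at the start of the episode above 0.025 m).
Of white1, white2, white3, white4 only 2 to 4 are there at a start; the rules pass over those that are not, and their reading is None.
At some moment in a run one of lid may be knocked a few centimetres aside while the robot is not near it.
It also fails if it takes over 210 s, if anything falls off the work surface, if the arm or the gripper's body presses on something with over 40 N, if the wrist force passes 120 N, or if a joint passes its speed limit or range.

## Working session

There is one attempt and no reset: what is moved stays moved. The work goes in short steps, Python scripts to look and compute and a tool call to move; the robot and the scene stay as the last step left them, time stands still between calls to the robot, and variables do not carry over. Pictures are saved under pics/ and viewed, about 12 in all and at most 16, crops included, and the job is handed in when it is done.

Besides the shell and the picture viewer there is one more tool, called after "Call:" as name(argument=value, ...) on one line, values as JSON. send_rows: Moves the arm, as the interface text tells. Its arguments: {"type":"object","properties":{"moves":{"type":"array","items":{"type":"array","items":{"type":"array","items":{"type":"number"}}}},"squeeze":{"type":"number"}},"required":["moves"]}

```bash
ls; mkdir -p pics; cat > h.py <<'E'
import numpy as np, cv2
from plant import sensors, get_image, manip
from scipy.spatial.transform import Rotation as R
def snap(n,f=None):
    im=get_image(n)
    if f: cv2.imwrite('pics/'+f,im['color'])
    return im
def K(im): return np.array([[im['fx'],0,im['cx']],[0,im['fy'],im['cy']],[0,0,1.]])
def ray(im,u,v):
    r=cv2.Rodrigues(np.array(im['rvec'],float))[0]; t=np.array(im['tvec'],float).ravel()
    return -r.T@t, r.T@np.linalg.inv(K(im))@np.array([u,v,1.])
def onz(im,u,v,z):
    c,d=ray(im,u,v); return c+d*(z-c[2])/d[2]
def proj(im,p):
    return cv2.projectPoints(np.array(p,float).reshape(-1,3),np.array(im['rvec'],float),np.array(im['tvec'],float),K(im),None)[0].reshape(-1,2)
def blobs(im,lo,hi,amin=20):
    m=cv2.inRange(cv2.cvtColor(im['color'],cv2.COLOR_BGR2HSV),lo,hi)
    n,l,s,c=cv2.connectedComponentsWithStats(m)
    return [(s[i].tolist(),c[i].round(1).tolist()) for i in range(1,n) if s[i][4]>=amin]
def tri(a,ua,b,ub):
    c1,d1=ray(a,*ua);c2,d2=ray(b,*ub)
    s=np.linalg.lstsq(np.c_[d1,-d2],c2-c1,rcond=None)[0]
    p,q=c1+s[0]*d1,c2+s[1]*d2
    return (p+q)/2,np.linalg.norm(p-q)
def st():
    s=sensors.sense(); print({k:np.round(v,3).tolist() for k,v in s.items() if k in('clock','q','eef_pos','tcp_rot','wrist_force','gripper_width')}); return s
def togo(p,s=None):
    s=s or sensors.sense(); w,x,y,z=s['tcp_rot']
    return R.from_quat([x,y,z,w]).inv().apply(np.array(p)-s['eef_pos'])/40
E
python3 - <<'E'
from h import *
s=st()
a=snap('top','top1.png');b=snap('scene','scene1.png')
for im in(a,b): print(ray(im,280,210)[0].round(), im['fx'])
cv2.imwrite('pics/both1.png',np.vstack([a['color'],b['color']])[:, :])
E
```

```text
pics
{'clock': 0.0, 'q': [-1.287, 0.309, 1.635, -0.0, 1.2, -0.07], 'eef_pos': [216.246, -585.495, 230.026], 'tcp_rot': [-0.001, 0.984, 0.176, -0.0], 'wrist_force': [-0.046, 0.504, 0.493], 'gripper_width': 1.001}
[505.   4. 920.] 394.5744604910921
[1146. -631.  836.] 475.232504401675
```

View pics/top1.png

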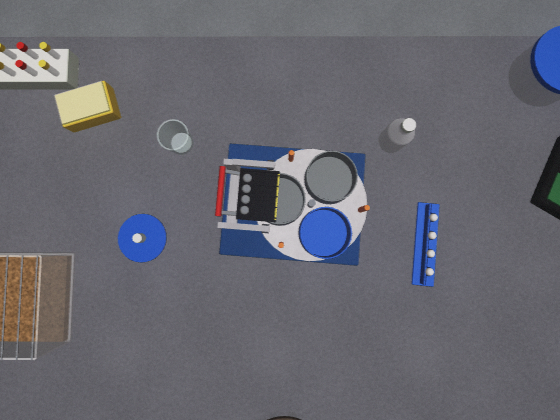

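View pics/scene1.png

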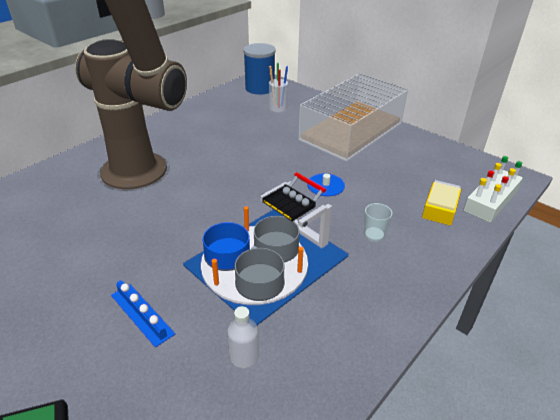

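```bash
python3 - <<'E'
from h import *
a=snap('top');b=snap('scene')
np.set_printoptions(suppress=True,precision=1)
def show(n,im,lo,hi,z,roi=None,amin=12):
    for s,c in blobs(im,lo,hi,amin):
        if roi and not(roi[0]<c[0]<roi[1] and roi[2]<c[1]<roi[3]): continue
        print(n,s,c,onz(im,*c,z))
show('white',a,(0,0,170),(180,60,255),39.5,(405,450,195,300))
show('whiteb',b,(0,0,170),(180,60,255),39.5,(100,180,270,350))
show('red',a,(0,150,90),(6,255,255),170,(200,240,150,230))
show('redR',a,(174,150,90),(180,255,255),170,(200,240,150,230))
show('redb',b,(0,150,90),(6,255,255),170,(280,340,160,200))
show('peg',a,(5,150,120),(18,255,255),95,(220,380,140,270))
show('pegb',b,(5,150,120),(18,255,255),95,(190,320,190,300))
show('blue',a,(100,150,60),(125,255,255),86,(80,460,130,300),100)
show('blueb',b,(100,150,60),(125,255,255),86,(80,460,130,350),100)
show('knob',a,(0,0,170),(180,60,255),36,(110,170,220,260))
show('knobb',b,(0,0,170),(180,60,255),36,(310,340,165,195))
show('yel',a,(22,120,100),(35,255,255),146,(260,300,160,230),5)
show('yelb',b,(22,120,100),(35,255,255),146,(255,300,190,230),5)
show('steel',a,(0,0,95),(180,60,255),153,(235,256,165,215),15)
print(onz(a,401,130,0),onz(a,181,143,0))
E
```

```text
white [431, 214, 7, 7, 36] [434.1, 216.8] [ 545.6 -331.1   39.5]
white [430, 232, 7, 7, 37] [432.9, 234.9] [ 505.5 -327.4   39.5]
white [429, 250, 6, 7, 33] [431.4, 252.9] [ 465.9 -323.1   39.5]
white [427, 268, 7, 7, 34] [430.2, 271.4] [ 425.5 -319.5   39.5]
whiteb [121, 283, 7, 8, 44] [124.2, 286.9] [ 425.5 -316.4   39.5]
whiteb [130, 294, 8, 8, 47] [133.5, 297.1] [ 465.4 -320.1   39.5]
whiteb [140, 304, 7, 8, 49] [143.0, 307.8] [ 505.1 -324.2   39.5]
whiteb [150, 315, 8, 9, 52] [153.2, 318.9] [ 545.  -327.7   39.5]
red [215, 166, 10, 50, 227] [219.9, 190.5] [587.9 125.7 170. ]
redb [295, 173, 30, 19, 92] [307.7, 181.0] [583.1 127.2 170. ]
peg [289, 150, 5, 6, 21] [290.9, 152.5] [677.8 -11.5  95. ]
peg [364, 205, 5, 5, 21] [366.1, 207.2] [ 562.4 -169.    95. ]
peg [279, 242, 4, 6, 20] [280.5, 244.5] [483.8   9.5  95. ]
pegb [244, 207, 5, 24, 96] [246.0, 217.8] [505.4  -9.7  95. ]
pegb [298, 247, 5, 26, 109] [299.8, 258.6] [692.1 -30.6  95. ]
pegb [212, 259, 7, 26, 116] [214.8, 271.1] [ 581.1 -182.3   95. ]
blue [229, 144, 62, 17, 748] [255.7, 152.0] [680.6  63.8  86. ]
blue [346, 1
[... 674 characters left out ...]
0, 68] [136.6, 237.7] [495.6 332.6  36. ]
knobb [323, 174, 7, 11, 56] [325.9, 178.6] [501.7 325.1  36. ]
yel [277, 176, 3, 10, 18] [277.6, 180.5] [611.   15.6 146. ]
yel [276, 187, 2, 9, 15] [276.6, 191.6] [588.9  17.4 146. ]
yel [275, 197, 3, 10, 17] [275.8, 201.9] [568.5  18.9 146. ]
yel [274, 208, 3, 9, 15] [275.1, 211.8] [549.   20.2 146. ]
yelb [264, 200, 27, 20, 64] [277.0, 209.4] [581.3  17.6 146. ]
steel [243, 174, 9, 8, 54] [247.0, 177.4] [615.9  75.6 153. ]
steel [242, 185, 9, 8, 54] [246.1, 188.3] [594.4  77.1 153. ]
steel [242, 195, 8, 8, 53] [245.4, 198.7] [573.9  78.2 153. ]
steel [241, 206, 8, 8, 54] [244.4, 209.5] [552.8  79.9 153. ]
[ 752.5 -273.6    0. ] [719.8 247.7   0. ]
```

```bash
cat >> h.py <<'E'
def plan(p,yaw=None):
    "yaw: world angle (deg) of tool x; prints shift and turn"
    s=sensors.sense(); w,x,y,z=s['tcp_rot']; r=R.from_quat([x,y,z,w])
    out=togo(p,s)
    if yaw is not None:
        c,q=np.cos(np.deg2rad(yaw)),np.sin(np.deg2rad(yaw))
        t=R.from_matrix(np.array([[c,q,0],[q,-c,0],[0,0,-1]]).T)
        print('turn',(r.inv()*t).as_rotvec().round(4).tolist(),end=' ')
    print('shift',out.round(4).tolist(),'at',np.round(s['eef_pos'],1).tolist(),'t',s['clock'])
E
python3 -c "
from h import *
plan([485,-323.5,190],-4.6)"
```

```text
turn [-0.0015, 0.0002, 0.4341] shift [8.5713, -3.8231, 1.0184] at [216.4, -585.8, 230.5] t 0.2
```

Call:
send_rows(moves=[[[0,0,0.14,2,-0.9,0.2,85],[0,0,0.28,4,-1.8,0.5,60],[0,0,0.434,6,-2.7,0.8,50],[0,0,0.434,8.57,-3.82,1.02,50],[0,0,0.434,8.57,-3.82,1.02,50],[0,0,0.434,8.57,-3.82,1.02,50],[0,0,0.434,8.57,-3.82,1.02,50],[0,0,0.434,8.57,-3.82,1.02,50],[0,0,0.434,8.57,-3.82,1.02,50],[0,0,0.434,8.57,-3.82,1.02,50],[0,0,0.434,8.57,-3.82,1.02,50],[0,0,0.434,8.57,-3.82,1.02,50]]], squeeze=30)

```text
clock: 1.4
eef_pos: [484.2, -324.8, 190.1]
tcp_rot: [-0.001, 0.999, -0.041, -0.0]
wrist_force: [0.3, -0.3, -0.2]
gripper_width: 0.586
```

```bash
python3 - <<'E'
from h import *
st(); w=snap('wrist','w1.png')
print(ray(w,280,210)[0].round(1))
for s,c in blobs(w,(0,0,170),(180,60,255),60): print(s,c,onz(w,*c,39.5).round(1))
E
```

```text
{'clock': 1.4, 'q': [-0.666, 0.271, 1.77, 0.001, 1.101, 0.987], 'eef_pos': [484.161, -324.769, 190.096], 'tcp_rot': [-0.001, 0.999, -0.041, -0.0], 'wrist_force': [0.298, -0.35, -0.19], 'gripper_width': 0.586}
[ 552.9 -330.5  331.7]
[12, 0, 125, 229, 6480] [100.2, 118.6] [ 570.2 -157.2   39.5]
[273, 122, 17, 17, 238] [281.2, 130.0] [ 545.7 -328.7   39.5]
[273, 163, 16, 17, 216] [280.6, 171.4] [ 505.7 -324.8   39.5]
[272, 203, 17, 16, 202] [280.0, 210.0] [ 465.5 -320.9   39.5]
[272, 239, 16, 15, 189] [279.4, 245.8] [ 425.4 -316.9   39.5]
```

View pics/w1.png

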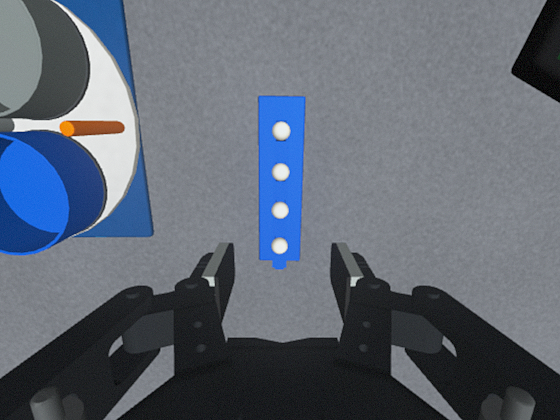

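Call:
send_rows(moves=[[[0,0,0,1.0,0,0.5,40],[0,0,0,1.53,0,1.5,40],[0,0,0,1.53,0,2.5,40],[0,0,0,1.53,0,3.2,40],[0,0,0,1.53,0,3.7,40],[0,0,0,1.53,0,3.97,40],[0,0,0,1.53,0,3.97,40],[0,0,0,1.53,0,3.97,0],[0,0,0,1.53,0,3.97,0],[0,0,0,1.53,0,3.97,0],[0,0,0,1.53,0,3.97,0],[0,0,0,1.53,0,3.97,0]]])

```text
clock: 2.65
eef_pos: [546.5, -330.1, 33.1]
tcp_rot: [0.0, 0.999, -0.041, 0.001]
wrist_force: [0.9, 2.5, 6.2]
gripper_width: 0.181
```

Call:
send_rows(moves=[[[0,0,0,0,0,0,0],[0,0,0,0,0,0,0],[0,0,0,0,0,-1,0],[0,0,0,0,0,-2,0],[0,0,0,0,0,-3,0],[0,0,0,0,0,-4,0],[0,0,0,0,0,-4,0],[0,0,0,0,0,-4,0]]])

```text
clock: 3.45
eef_pos: [546.6, -330.9, 194.5]
tcp_rot: [0.001, 0.999, -0.041, 0.002]
wrist_force: [0.9, -0.4, -1.2]
gripper_width: 0.183
```

```bash
python3 - <<'E'
from h import *
st(); w=snap('wrist','w2.png')
for s,c in blobs(w,(0,0,170),(180,60,255),60): print(s,c,onz(w,*c,39.5).round(1))
a=snap('top','t2.png');
for s,c in blobs(a,(0,0,170),(180,60,255),12):
  if 380<c[0]<460 and 200<c[1]<300: print(s,c)
E
```

```text
{'clock': 3.45, 'q': [-0.613, 0.366, 1.635, 0.001, 1.136, 1.04], 'eef_pos': [546.638, -330.931, 194.535], 'tcp_rot': [0.001, 0.999, -0.041, 0.002], 'wrist_force': [0.851, -0.406, -1.208], 'gripper_width': 0.183}
[0, 55, 145, 223, 5905] [104.6, 174.4] [ 579.8 -152.5   39.5]
[272, 222, 16, 16, 190] [279.2, 229.9] [ 505.3 -324.8   39.5]
[268, 249, 30, 33, 820] [282.6, 265.4] [ 463.2 -325.    39.5]
[271, 289, 15, 15, 166] [278.3, 296.0] [ 425.1 -317.    39.5]
[430, 232, 7, 7, 38] [432.8, 234.9]
[429, 250, 6, 7, 33] [431.4, 252.9]
[427, 269, 7, 6, 34] [430.1, 271.5]
```

View pics/w2.png

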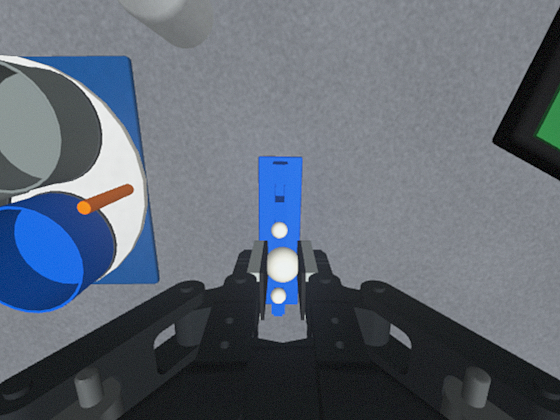

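Call:
send_rows(moves=[[[0,0,0,-0.2,-1,-0.7,0],[0,0,0,-0.4,-2,-1.4,0],[0,0,0,-0.6,-3,-1.4,0],[0,0,0,-0.8,-4,-1.4,0],[0,0,0,-1,-5,-1.4,0],[0,0,0,-1.2,-6,-1.4,0],[0,0,0,-1.4,-7,-1.4,0],[0,0,0,-1.6,-8,-1.4,0],[0,0,0,-1.64,-9,-1.4,0],[0,0,0,-1.64,-9.17,-1.4,0],[0,0,0,-1.64,-9.17,-1.4,0],[0,0,0,-1.64,-9.17,-1.4,0]]])

```text
clock: 4.75
eef_pos: [509.1, 40.5, 246.5]
tcp_rot: [0.0, 0.999, -0.041, -0.001]
wrist_force: [0.4, 0.0, -0.4]
gripper_width: 0.183
```

```bash
python3 - <<'E'
from h import *
st(); w=snap('wrist','w3.png')
for n,lo,hi,z in(('steel',(0,0,95),(180,60,255),153),('yel',(22,120,100),(35,255,255),145.6),('red',(0,150,90),(6,255,255),170),('peg',(7,150,120),(18,255,255),105)):
  for s,c in blobs(w,lo,hi,60): print(n,s,c,onz(w,*c,z).round(1))
E
```

```text
{'clock': 4.75, 'q': [-0.006, 0.073, 1.882, 0.0, 1.189, 1.647], 'eef_pos': [509.095, 40.529, 246.463], 'tcp_rot': [0.0, 0.999, -0.041, -0.001], 'wrist_force': [0.406, 0.04, -0.429], 'gripper_width': 0.183}
steel [0, 0, 560, 384, 126667] [270.9, 170.7] [540.8  47.  153. ]
steel [210, 60, 25, 27, 502] [222.4, 73.0] [616.  76. 153.]
steel [305, 68, 42, 94, 2881] [322.8, 114.9] [580.4   3.5 153. ]
steel [213, 91, 24, 25, 460] [224.1, 103.0] [595.1  77.6 153. ]
steel [215, 120, 23, 24, 431] [225.9, 131.7] [574.   79.1 153. ]
steel [216, 148, 23, 23, 410] [227.4, 158.9] [553.1  80.7 153. ]
steel [40, 198, 33, 21, 481] [56.1, 207.7] [524.5 228.4 153. ]
steel [153, 324, 22, 25, 247] [164.2, 335.6] [391.7 162.8 153. ]
steel [390, 324, 22, 25, 240] [399.9, 335.6] [373.5 -61.  153. ]
steel [75, 379, 24, 29, 490] [86.2, 392.6] [330. 255. 153.]
steel [471, 380, 19, 28, 374] [479.8, 393.7] [ 296.1 -144.   153. ]
yel [302, 61, 5, 28, 122] [303.7, 73.8] [611.6  15.7 145.6]
yel [301, 91, 5, 26, 106] [303.5, 103.7] [590.1  17.2 145.6]
yel [301, 119, 5, 25, 118] [302.9, 130.7] [569.7  18.9 145.6]
yel [301, 146, 5, 24, 105] [302.7, 157.9] [548.1  20.4 145.6]
red [136, 42, 34, 144, 2361] [153.0, 111.5] [592.3 125.4 170. ]
peg [313, 0, 20, 29, 292] [321.5, 13.0] [663.2  -5.4 105. ]
peg [452, 115, 54, 13, 471] [476.6, 121.1] [ 563.8 -144.7  105. ]
peg [305, 194, 15, 27, 230] [311.6, 207.4] [493.   12.1 105. ]
```

View pics/w3.png

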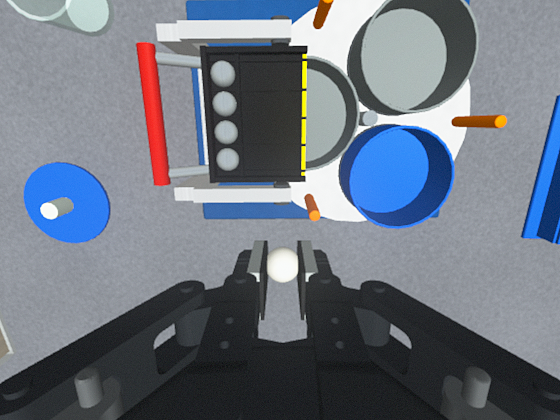

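```bash
python3 - <<'E'
from h import *
s=st(); w=get_image('wrist')
e=np.array(s['eef_pos'])
for h in (6,8,10,12): print(h,proj(w,e+[0,0,h]))
wm=blobs(w,(0,0,170),(180,60,255),300); print([b for b in wm if 260<b[1][0]<300])
plan([611.5,23,190],-4.1)
E
```

```text
{'clock': 4.8, 'q': [-0.007, 0.073, 1.881, 0.0, 1.189, 1.647], 'eef_pos': [509.294, 40.165, 246.774], 'tcp_rot': [-0.0, 0.999, -0.042, -0.001], 'wrist_force': [-0.262, -0.59, 0.475], 'gripper_width': 0.18}
6 [[282.15936009 263.10555152]]
8 [[282.15973202 264.95347512]]
10 [[282.16011379 266.85031897]]
12 [[282.16050581 268.79805174]]
[([267, 248, 31, 35, 880], [282.4, 265.1])]
turn [-0.0004, 0.0015, -0.0122] shift [2.5795, 0.2106, 1.4222] at [509.5, 40.0, 247.0] t 4.85
```

Call:
send_rows(moves=[[[0,0,0,1,0.1,0,0],[0,0,-0.01,2,0.2,0.3,0],[0,0,-0.01,2.58,0.2,1,0],[0,0,-0.01,2.58,0.21,1.5,0],[0,0,-0.01,2.58,0.21,1.9,0],[0,0,-0.01,2.58,0.21,2.2,0],[0,0,-0.01,2.58,0.21,2.35,0],[0,0,-0.01,2.58,0.21,2.43,0],[0,0,-0.01,2.58,0.21,2.43,0],[0,0,-0.01,2.58,0.21,2.43,0],[0,0,-0.01,2.58,0.21,2.43,0]]])

```text
clock: 5.95
eef_pos: [612.2, 23.1, 150.9]
tcp_rot: [-0.0, 0.999, -0.037, 0.0]
wrist_force: [0.2, 0.0, 0.1]
gripper_width: 0.182
```

Call:
send_rows(moves=[[[0,0,0,0,0,0,19],[0,0,0,0,0,0,22],[0,0,0,0,0,0,28],[0,0,0,0,0,0,34],[0,0,0,0,0,0,34],[0,0,0,0,0,-0.3,34],[0,0,0,0,0,-1,34],[0,0,0,0,0,-2,40],[0,0,0,-1,0,-2.5,40],[0,0,0,-2,0,-2.5,40],[0,0,0,-2.58,0,-2.5,40],[0,0,0,-2.58,0,-2.5,40]]])

```text
clock: 7.15
eef_pos: [506.5, 31.0, 251.7]
tcp_rot: [-0.0, 0.999, -0.037, -0.0]
wrist_force: [0.1, 0.0, -1.2]
gripper_width: 0.465
```

```bash
python3 - <<'E'
from h import *
s=st(); w=snap('wrist','w4.png')
for s,c in blobs(w,(0,0,95),(180,60,255),60):
  if s[2]<40 and 200<c[0]<320: print(s,c,onz(w,*c,153).round(1))
plan([505.5,-325,190],-4.6);plan([505.5,-325,31])
cv2.imwrite('pics/w4c.png',w['color'][20:220,150:370].repeat(2,0).repeat(2,1))
E
```

```text
{'clock': 7.15, 'q': [-0.025, 0.06, 1.885, 0.001, 1.197, 1.619], 'eef_pos': [506.541, 31.039, 251.675], 'tcp_rot': [-0.0, 0.999, -0.037, -0.0], 'wrist_force': [0.106, 0.033, -1.222], 'gripper_width': 0.465}
[200, 59, 25, 26, 487] [212.3, 71.3] [615.9  75.9 153. ]
[203, 89, 23, 24, 445] [213.9, 100.8] [595.   77.6 153. ]
[205, 118, 23, 23, 413] [215.5, 128.9] [574.   79.1 153. ]
[206, 145, 23, 22, 393] [217.0, 155.7] [553.   80.7 153. ]
turn [-0.0005, -0.0025, 0.007] shift [0.5686, 8.8778, 1.5456] at [508.7, 30.8, 251.9] t 7.2
shift [0.5589, 8.8797, 5.5206] at [508.7, 30.8, 251.9] t 7.2
```

View pics/w4c.png

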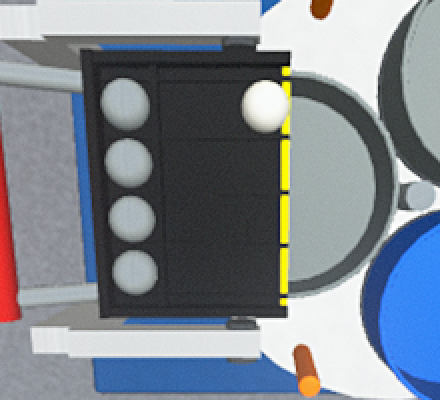

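Call:
send_rows(moves=[[[0,0,0,0.1,1.2,0,40],[0,0,0,0.2,2.4,0,40],[0,0,0,0.3,3.6,0,40],[0,0,0,0.4,4.8,0,40],[0,0,0,0.5,6,0.5,40],[0,0,0,0.55,7.2,1,40],[0,0,0,0.57,8.2,1.5,40],[0,0,0,0.57,8.8,2.5,40],[0,0,0,0.57,8.88,3.4,40],[0,0,0,0.57,8.88,4,40],[0,0,0,0.57,8.88,4.3,40],[0,0,0,0.57,8.88,4.3,40]]])

```text
clock: 8.4
eef_pos: [505.3, -324.7, 77.7]
tcp_rot: [-0.001, 0.999, -0.037, -0.0]
wrist_force: [-0.8, 0.9, -0.3]
gripper_width: 0.469
```

```bash
python3 -c "
from h import *
plan([505.5,-325,30],-4.6)"
```

```text
turn [-0.0024, 0.0005, 0.0069] shift [0.0072, 0.0093, 1.1932] at [505.3, -324.7, 77.7] t 8.4
```

Call:
send_rows(moves=[[[0,0,0,0,0,0.8,40],[0,0,0,0,0.01,1.18,40],[0,0,0,0,0.01,1.18,40],[0,0,0,0,0.01,1.18,0],[0,0,0,0,0.01,1.18,0],[0,0,0,0,0.01,1.18,0],[0,0,0,0,0.01,1.18,0],[0,0,0,0,0.01,1.18,0],[0,0,0,0,0,0.2,0],[0,0,0,0,0,-1,0],[0,0,0,0,0,-2.2,0],[0,0,0,0,0,-3.3,0]]])

```text
clock: 9.6
eef_pos: [505.2, -325.5, 212.0]
tcp_rot: [-0.0, 0.999, -0.037, 0.0]
wrist_force: [1.4, 0.1, 0.6]
gripper_width: 0.179
```

Call:
send_rows(moves=[[[0,0,0,0.1,-1.2,0,0],[0,0,0,0.2,-2.4,0,0],[0,0,0,0.4,-3.6,0,0],[0,0,0,0.6,-4.8,0,0],[0,0,0,0.8,-6,0,0],[0,0,0,1.0,-7.2,0,0],[0,0,0,1.3,-8.2,0,0],[0,0,0,1.5,-8.8,0,0],[0,0,0,1.5,-8.87,0,0],[0,0,0,1.5,-8.87,0,0],[0,0,0,1.5,-8.87,0,0]]])

```text
clock: 10.7
eef_pos: [590.6, 22.7, 212.2]
tcp_rot: [0.0, 0.999, -0.037, -0.0]
wrist_force: [-0.0, 0.2, -0.0]
gripper_width: 0.182
```

```bash
python3 - <<'E'
from h import *
w=snap('wrist','w5.png')
print([b for b in blobs(w,(0,0,170),(180,60,255),200) if 260<b[1][0]<300])
plan([591,24,149],-4.1)
E
```

```text
[([268, 182, 24, 24, 465], [279.4, 193.6]), ([267, 249, 31, 35, 894], [282.5, 265.9])]
turn [-0.0001, 0.0001, -0.0031] shift [0.0084, -0.0374, 1.5802] at [590.6, 22.5, 212.2] t 10.75
```

Ball held at the same spot. Place it, then fetch the third.

Call:
send_rows(moves=[[[0,0,0,0,-0.03,0.7,0],[0,0,0,0.01,-0.03,1.2,0],[0,0,0,0.01,-0.03,1.5,0],[0,0,0,0.01,-0.03,1.58,0],[0,0,0,0.01,-0.03,1.58,0],[0,0,0,0.01,-0.03,1.58,19],[0,0,0,0.01,-0.03,1.58,22],[0,0,0,0.01,-0.03,1.58,28],[0,0,0,0.01,-0.03,1.58,34],[0,0,0,0.01,-0.03,1.58,34],[0,0,0,0.01,-0.03,1.2,34],[0,0,0,0.01,-0.03,0,34]]])

```text
clock: 11.95
eef_pos: [586.7, 23.8, 207.9]
tcp_rot: [0.0, 0.999, -0.037, -0.006]
wrist_force: [0.7, -0.3, 0.4]
gripper_width: 0.397
```

```bash
python3 -c "
from h import *
plan([465.5,-321.2,30],-4.6)"
```

```text
turn [0.0005, 0.0123, 0.0057] shift [-2.3228, 8.8254, 4.481] at [586.7, 23.8, 207.9] t 11.95
```

Call:
send_rows(moves=[[[0,0.01,0,-0.3,1.2,0,40],[0,0.012,0,-0.6,2.4,0,40],[0,0.012,0,-0.9,3.6,0,40],[0,0.012,0,-1.2,4.8,0,40],[0,0.012,0,-1.6,6,0.5,40],[0,0.012,0,-2,7.2,1,40],[0,0.012,0,-2.32,8.2,1.5,40],[0,0.012,0,-2.32,8.82,2.3,40],[0,0.012,0,-2.32,8.82,3,40],[0,0.012,0,-2.32,8.82,3.3,40],[0,0.012,0,-2.32,8.82,3.3,40]]])

```text
clock: 13.05
eef_pos: [465.0, -319.9, 75.9]
tcp_rot: [-0.001, 0.999, -0.037, -0.002]
wrist_force: [-1.2, 0.5, -0.4]
gripper_width: 0.467
```

```bash
python3 -c "
from h import *
plan([465.5,-321.2,30],-4.6)"
```

```text
turn [-0.002, 0.0036, 0.0056] shift [0.019, 0.0349, 1.1467] at [465.0, -319.9, 75.9] t 13.05
```

Call:
send_rows(moves=[[[0,0,0,0,0.02,0.8,40],[0,0,0,0.02,0.03,1.14,40],[0,0,0,0.02,0.03,1.14,40],[0,0,0,0.02,0.03,1.14,0],[0,0,0,0.02,0.03,1.14,0],[0,0,0,0.02,0.03,1.14,0],[0,0,0,0.02,0.03,1.14,0],[0,0,0,0.02,0.03,1.14,0],[0,0,0,0.02,0.03,0.2,0],[0,0,0,0.02,0.03,-1,0],[0,0,0,0.02,0.03,-2.2,0],[0,0,0,0.02,0.03,-3.3,0]]])

```text
clock: 14.25
eef_pos: [465.8, -322.4, 210.0]
tcp_rot: [0.0, 0.999, -0.037, -0.002]
wrist_force: [0.3, -0.0, -1.3]
gripper_width: 0.179
```

Call:
send_rows(moves=[[[0,0,0,0.2,-1.2,0,0],[0,0,0,0.4,-2.4,0,0],[0,0,0,0.7,-3.6,0,0],[0,0,0,1.0,-4.8,0,0],[0,0,0,1.3,-6,0,0],[0,0,0,1.6,-7.2,0,0],[0,0,0,1.9,-8.2,0,0],[0,0,0,1.98,-8.75,0,0],[0,0,0,1.98,-8.82,0,0],[0,0,0,1.98,-8.82,0,0],[0,0,0,1.98,-8.82,0,0]]])

```text
clock: 15.35
eef_pos: [570.8, 22.1, 209.4]
tcp_rot: [0.001, 0.999, -0.038, -0.002]
wrist_force: [0.5, -1.1, -0.3]
gripper_width: 0.179
```

```bash
python3 - <<'E'
from h import *
w=snap('wrist','w6.png')
print([b for b in blobs(w,(0,0,170),(180,60,255),200) if 260<b[1][0]<300])
plan([570.2,25.3,149],-4.1)
E
```

```text
[([264, 153, 25, 26, 512], [275.9, 165.8])]
turn [0.0015, 0.0032, -0.0044] shift [-0.0165, -0.0856, 1.5119] at [570.8, 21.9, 209.5] t 15.4
```

Call:
send_rows(moves=[[[0,0.003,0,0,-0.08,0.7,0],[0,0.003,0,-0.01,-0.08,1.2,0],[0,0.003,0,-0.01,-0.08,1.45,0],[0,0.003,0,-0.01,-0.08,1.51,0],[0,0.003,0,-0.01,-0.08,1.51,0],[0,0.003,0,-0.01,-0.08,1.51,19],[0,0.003,0,-0.01,-0.08,1.51,22],[0,0.003,0,-0.01,-0.08,1.51,28],[0,0.003,0,-0.01,-0.08,1.51,34],[0,0.003,0,-0.01,-0.08,1.51,34],[0,0.003,0,-0.01,-0.08,1.2,34],[0,0.003,0,-0.01,-0.08,0,34]]])

```text
clock: 16.6
eef_pos: [565.9, 25.3, 204.8]
tcp_rot: [0.001, 0.999, -0.038, -0.007]
wrist_force: [1.1, -0.1, -0.4]
gripper_width: 0.396
```

```bash
python3 -c "
from h import *
plan([425.4,-317.2,30],-4.6)"
```

```text
turn [0.0021, 0.0131, 0.0044] shift [-2.7959, 8.7946, 4.4262] at [565.9, 25.3, 204.8] t 16.6
```

Call:
send_rows(moves=[[[0,0.01,0,-0.3,1.2,0,40],[0,0.013,0,-0.7,2.4,0,40],[0,0.013,0,-1.1,3.6,0,40],[0,0.013,0,-1.5,4.8,0,40],[0,0.013,0,-1.9,6,0.5,40],[0,0.013,0,-2.4,7.2,1,40],[0,0.013,0,-2.79,8.2,1.5,40],[0,0.013,0,-2.79,8.79,2.3,40],[0,0.013,0,-2.79,8.79,3,40],[0,0.013,0,-2.79,8.79,3.3,40],[0,0.013,0,-2.79,8.79,3.3,40]]])

```text
clock: 17.7
eef_pos: [425.0, -315.8, 73.7]
tcp_rot: [-0.0, 0.999, -0.038, -0.002]
wrist_force: [0.4, 0.4, -0.1]
gripper_width: 0.464
```

```bash
python3 -c "
from h import *
plan([425.4,-317.2,30],-4.6)"
```

```text
turn [-0.0006, 0.0034, 0.0043] shift [0.0157, 0.0359, 1.0917] at [425.0, -315.8, 73.7] t 17.7
```

Call:
send_rows(moves=[[[0,0,0,0,0.02,0.8,40],[0,0,0,0.02,0.03,1.09,40],[0,0,0,0.02,0.03,1.09,40],[0,0,0,0.02,0.03,1.09,0],[0,0,0,0.02,0.03,1.09,0],[0,0,0,0.02,0.03,1.09,0],[0,0,0,0.02,0.03,1.09,0],[0,0,0,0.02,0.03,1.09,0],[0,0,0,0.02,0.03,0.2,0],[0,0,0,0.02,0.03,-1,0],[0,0,0,0.02,0.03,-2.2,0],[0,0,0,0.02,0.03,-3.3,0]]])

```text
clock: 18.9
eef_pos: [425.9, -318.0, 207.8]
tcp_rot: [0.001, 0.999, -0.038, -0.002]
wrist_force: [1.0, -0.4, -1.2]
gripper_width: 0.178
```

Call:
send_rows(moves=[[[0,0,0,0.3,-1.2,0,0],[0,0,0,0.6,-2.4,0,0],[0,0,0,0.9,-3.6,0,0],[0,0,0,1.3,-4.8,0,0],[0,0,0,1.7,-6,0,0],[0,0,0,2,-7.2,0,0],[0,0,0,2.4,-8.2,0,0],[0,0,0,2.45,-8.75,0,0],[0,0,0,2.45,-8.85,0,0],[0,0,0,2.45,-8.85,0,0],[0,0,0,2.45,-8.85,0,0]]])

```text
clock: 20.0
eef_pos: [550.1, 26.3, 206.7]
tcp_rot: [0.001, 0.999, -0.038, -0.002]
wrist_force: [0.2, -1.3, 0.4]
gripper_width: 0.182
```

```bash
python3 - <<'E'
from h import *
w=snap('wrist','w7.png')
plan([550,27,149],-4.1)
E
```

```text
turn [0.0028, 0.0031, -0.0055] shift [-0.0006, -0.0269, 1.4454] at [550.1, 26.1, 206.8] t 20.05
```

Call:
send_rows(moves=[[[0,0.003,0,0,-0.02,0.7,0],[0,0.003,0,0,-0.02,1.1,0],[0,0.003,0,0,-0.02,1.38,0],[0,0.003,0,0,-0.02,1.44,0],[0,0.003,0,0,-0.02,1.44,0],[0,0.003,0,0,-0.02,1.44,19],[0,0.003,0,0,-0.02,1.44,22],[0,0.003,0,0,-0.02,1.44,28],[0,0.003,0,0,-0.02,1.44,34],[0,0.003,0,0,-0.02,1.44,34],[0,0.003,0,0,-0.02,1.1,34],[0,0.003,0,0,-0.02,0,34]]])

```text
clock: 21.25
eef_pos: [546.1, 27.0, 203.2]
tcp_rot: [0.001, 0.999, -0.039, -0.006]
wrist_force: [0.9, 0.5, -0.5]
gripper_width: 0.399
```

Call:
send_rows(moves=[[[0,0.01,0,-0.8,0,-0.5,40],[0,0.01,0,-1.5,0,-1,40],[0,0.01,0,-1.5,0,-1.2,40],[0,0.01,0,-1.5,0,-1.2,40],[0,0.01,0,-1.5,0,-1.2,40]]])

```text
clock: 21.75
eef_pos: [487.6, 31.7, 252.3]
tcp_rot: [0.002, 0.999, -0.039, 0.0]
wrist_force: [-0.3, -0.9, 0.1]
gripper_width: 0.467
```

```bash
python3 - <<'E'
from h import *
s=st(); w=snap('wrist','w8.png'); a=snap('top')
x=w['color'].astype(int)
for s,c in blobs(w,(0,0,170),(180,60,255),60): print(s,c,onz(w,*c,153).round(1))
cv2.imwrite('pics/w8c.png',w['color'][0:250,130:400].repeat(2,0).repeat(2,1))
for z,t in((95,'w'),): 
  for s,c in blobs(w,(7,150,120),(18,255,255),60): print(s,c)
for s,c in blobs(a,(5,150,120),(18,255,255),12): print('top',c,onz(a,*c,102).round(1))
E
```

```text
{'clock': 21.75, 'q': [-0.022, 0.021, 1.924, -0.004, 1.196, 1.627], 'eef_pos': [487.646, 31.706, 252.3], 'tcp_rot': [0.002, 0.999, -0.039, 0.0], 'wrist_force': [-0.253, -0.883, 0.093], 'gripper_width': 0.467}
[62, 0, 37, 13, 345] [80.5, 4.8] [647.8 163.5 153. ]
[143, 0, 323, 206, 11246] [315.7, 100.0] [570.9  -1.1 153. ]
[351, 0, 85, 92, 5991] [393.2, 42.1] [606.9 -60.  153. ]
[141, 20, 45, 16, 326] [162.6, 27.7] [629.1 107.8 153. ]
[199, 32, 19, 19, 272] [208.1, 40.9] [618.   76.1 153. ]
[269, 32, 24, 25, 452] [280.7, 44.2] [611.8  22.9 153. ]
[293, 51, 43, 86, 876] [318.6, 86.4] [580.6  -3.8 153. ]
[272, 63, 24, 52, 851] [283.0, 88.5] [581.2  23.6 153. ]
[201, 64, 18, 18, 246] [210.1, 72.4] [596.7  77.7 153. ]
[300, 88, 18, 17, 86] [307.7, 96.2] [574.2   4.9 153. ]
[204, 94, 17, 18, 233] [211.8, 102.3] [575.4  79.4 153. ]
[272, 120, 41, 24, 404] [283.8, 131.5] [549.2  25.3 153. ]
[206, 123, 17, 17, 217] [213.7, 130.8] [554.   80.9 153. ]
[155, 139, 40, 9, 260] [174.4, 143.1] [546.9 113.7 153. ]
[30, 184, 18, 18, 232] [39.0, 192.5] [515.3 234.1 153. ]
[305, 0, 10, 10, 60] [309.4, 3.8]
[442, 94, 52, 15, 394] [466.3, 101.6]
[296, 178, 13, 22, 192] [301.7, 189.0]
top [291.0, 152.5] [676.4 -11.6 102. ]
top [366.1, 207.2] [ 561.9 -167.5  102. ]
```

View pics/w8c.png

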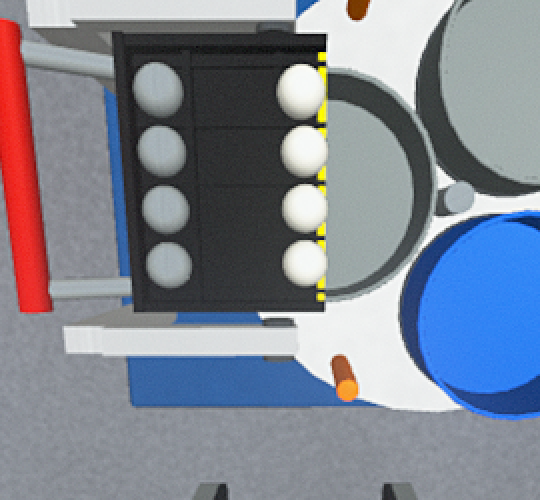

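Call:
send_rows(moves=[[[0,0,0,0.6,1.1,0,45],[0,0,0,1.2,2.2,0,45],[0,0,0,1.8,3.3,0.4,45],[0,0,0,2.2,4.4,0.9,45],[0,0,0,2.24,4.83,1.5,45],[0,0,0,2.24,4.83,2.3,45],[0,0,0,2.24,4.83,2.6,45],[0,0,0,2.24,4.83,2.6,45],[0,0,0,2.24,4.83,2.6,45]]])

```text
clock: 22.75
eef_pos: [561.7, -167.8, 147.8]
tcp_rot: [0.002, 0.999, -0.038, -0.001]
wrist_force: [1.1, -0.0, 1.3]
gripper_width: 0.528
```

```bash
python3 - <<'E'
from h import *
s=st(); w=snap('wrist','w9.png'); b=snap('scene')
print(blobs(w,(7,150,120),(18,255,255),40)); print(blobs(b,(7,150,120),(18,255,255),40))
print(proj(b,[562,-168,105]))
plan([562,-168,92],-4.1)
E
```

```text
{'clock': 22.75, 'q': [-0.363, 0.327, 1.792, -0.004, 1.024, 1.287], 'eef_pos': [561.686, -167.843, 147.759], 'tcp_rot': [0.002, 0.999, -0.038, -0.001], 'wrist_force': [1.131, -0.038, 1.333], 'gripper_width': 0.528}
[([0, 52, 87, 34, 1403], [40.2, 70.4]), ([274, 195, 17, 41, 530], [281.9, 216.2]), ([49, 285, 64, 60, 801], [84.1, 312.5])]
[([529, 202, 31, 25, 425], [546.0, 213.9]), ([244, 207, 5, 24, 96], [246.0, 217.8]), ([298, 247, 5, 26, 108], [299.8, 258.6]), ([212, 259, 7, 26, 116], [214.8, 271.2])]
[[213.34557307 260.03978437]]
turn [0.0043, -0.0008, -0.0046] shift [-0.0186, -0.0066, 1.4339] at [562.7, -168.1, 149.4] t 22.85
```

View pics/w9.png

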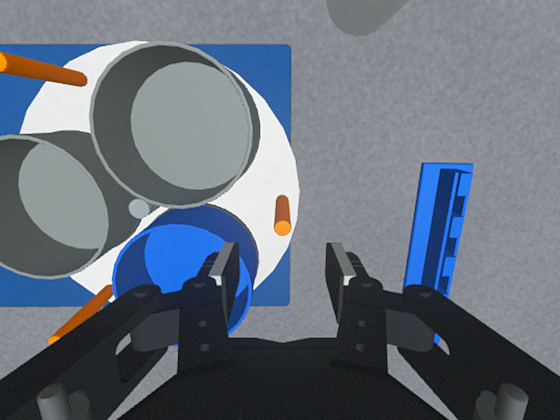

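Call:
send_rows(moves=[[[0,0,0,-0.01,0,0.8,45],[0,0,0,-0.01,0,1.3,45],[0,0,0,-0.01,0,1.43,45],[0,0,0,-0.01,0,1.43,45],[0,0,0,-0.01,0,1.43,0],[0,0,0,-0.01,0,1.43,0],[0,0,0,-0.01,0,1.43,0],[0,0,0,-0.01,0,1.43,0],[0,0,0,-0.01,0,1.43,0],[0,0,0,-0.01,0,1.43,0],[0,0,0,-0.01,0,1.43,0]]], squeeze=20)

```text
clock: 23.95
eef_pos: [563.7, -168.3, 93.9]
tcp_rot: [0.002, 0.999, -0.038, 0.002]
wrist_force: [0.5, 1.9, 4.7]
gripper_width: 0.121
```

```bash
cat > arc.py <<'E'
from h import *
import sys
def arc(deg,n,ax=(574.3,-56.8)):
    s=st(); p=np.array(s['eef_pos']); a=np.array([*ax,p[2]]); v=p-a
    print('r',np.hypot(*v[:2]),'ang',np.degrees(np.arctan2(v[1],v[0])))
    v=v*112/np.hypot(*v[:2])
    for k in range(1,n+1): print(togo(a+R.from_euler('z',deg*k/n,degrees=True).apply(v),s).round(3).tolist())
E
python3 -c "
from arc import *
arc(-117.7,12)"
```

```text
{'clock': 23.95, 'q': [-0.362, 0.4, 1.819, -0.004, 0.918, 1.287], 'eef_pos': [563.662, -168.261, 93.891], 'tcp_rot': [0.002, 0.999, -0.038, 0.002], 'wrist_force': [0.47, 1.914, 4.729], 'gripper_width': 0.121}
r 111.96799682647207 ang -95.45185622859525
[-0.476, -0.049, -0.002]
[-0.937, -0.179, -0.004]
[-1.369, -0.386, -0.007]
[-1.759, -0.663, -0.009]
[-2.096, -1.003, -0.012]
[-2.371, -1.395, -0.014]
[-2.574, -1.829, -0.017]
[-2.701, -2.29, -0.019]
[-2.747, -2.767, -0.022]
[-2.712, -3.244, -0.023]
[-2.596, -3.709, -0.025]
[-2.402, -4.146, -0.026]
```

Call:
send_rows(moves=[[[0,0,0,-0.476,-0.049,0,0],[0,0,0,-0.937,-0.179,0,0],[0,0,0,-1.369,-0.386,0,0],[0,0,0,-1.759,-0.663,-0.01,0],[0,0,0,-2.096,-1.003,-0.01,0],[0,0,0,-2.371,-1.395,-0.01,0],[0,0,0,-2.574,-1.829,-0.02,0],[0,0,0,-2.701,-2.29,-0.02,0],[0,0,0,-2.747,-2.767,-0.02,0],[0,0,0,-2.712,-3.244,-0.02,0],[0,0,0,-2.596,-3.709,-0.02,0],[0,0,0,-2.402,-4.146,-0.02,0]]])

```text
clock: 25.15
eef_pos: [479.2, 4.6, 93.8]
tcp_rot: [0.003, 0.999, -0.038, 0.0]
wrist_force: [-3.0, -2.1, 0.4]
gripper_width: 0.123
```

Call:
send_rows(moves=[[[0,0,0,0,0,0,0],[0,0,0,0,0,0,0],[0,0,0,0,0,0,0]]])

```text
clock: 25.45
eef_pos: [479.2, 4.4, 93.9]
tcp_rot: [0.003, 0.999, -0.038, 0.0]
wrist_force: [0.2, 1.0, -0.3]
gripper_width: 0.122
```

```bash
python3 - <<'E'
from arc import *
arc(0,1); a=snap('top','t10.png')
for s,c in blobs(a,(5,150,120),(18,255,255),10):
  if 200<c[0]<400: 
    p=onz(a,*c,102); print(s,c,p.round(1),np.degrees(np.arctan2(p[1]+56.8,p[0]-574.3)))
E
```

```text
{'clock': 25.45, 'q': [-0.078, 0.218, 2.07, -0.007, 0.852, 1.574], 'eef_pos': [479.181, 4.407, 93.889], 'tcp_rot': [0.003, 0.999, -0.038, 0.0], 'wrist_force': [0.231, 1.014, -0.296], 'gripper_width': 0.122}
r 113.11022535573026 ang 147.23939126566248
[0.024, 0.013, 0.0]
[286, 152, 5, 5, 20] [288.2, 153.8] [673.6  -5.7 102. ] 27.225963581350822
[364, 202, 6, 5, 23] [366.4, 204.2] [ 568.2 -168.2  102. ] -93.14486698315406
```

View pics/t10.png

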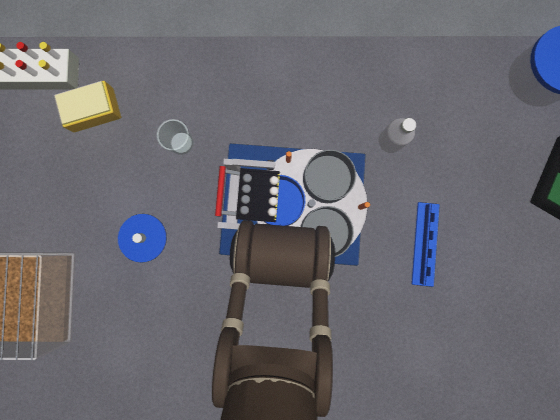

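Call:
send_rows(moves=[[[0,0,0,0,0,0,15],[0,0,0,0,0,0,30],[0,0,0,0,0,0,40],[0,0,0,0,0,0,40],[0,0,0,0,0,0,40],[0,0,0,0,0,-0.5,40],[0,0,0,0,0,-1.5,40],[0,0,0,0,0,-2.7,40],[0,0,0,0,0,-3.7,40],[0,0,0,0,0,-3.7,40]]])

```text
clock: 26.5
eef_pos: [483.8, 4.8, 248.9]
tcp_rot: [0.003, 0.999, -0.038, 0.007]
wrist_force: [1.0, 0.9, 0.3]
gripper_width: 0.467
```

```bash
python3 - <<'E'
from h import *
plan([588,126,240],-4.1)
E
```

```text
turn [0.0055, -0.015, -0.0049] shift [2.3623, -3.221, 0.2394] at [483.8, 4.8, 248.9] t 26.5
```

Call:
send_rows(moves=[[[0.005,-0.015,0,0.6,-0.8,0.1,40],[0.005,-0.015,0,1.2,-1.6,0.2,40],[0.005,-0.015,0,1.8,-2.4,0.24,40],[0.005,-0.015,0,2.3,-3.1,0.24,40],[0.005,-0.015,0,2.36,-3.22,0.24,40],[0.005,-0.015,0,2.36,-3.22,0.24,40],[0.005,-0.015,0,2.36,-3.22,0.24,40],[0.005,-0.015,0,2.36,-3.22,0.24,40]]])

```text
clock: 27.3
eef_pos: [586.9, 124.9, 239.6]
tcp_rot: [0.001, 0.999, -0.039, -0.001]
wrist_force: [-0.5, -0.3, 0.9]
gripper_width: 0.466
```

```bash
python3 - <<'E'
from h import *
w=snap('wrist','w11.png'); a=snap('top')
for im,n in((w,'w'),(a,'t')):
  for lo,hi in(((0,150,90),(6,255,255)),((5,150,120),(18,255,255))):
    for s,c in blobs(im,lo,hi,10): 
      if n=='w' or 200<c[0]<400: print(n,lo[0],s,c,onz(im,*c,170).round(1),onz(im,*c,102).round(1))
for s,c in blobs(w,(0,0,170),(180,60,255),60): print(s,c,onz(w,*c,153).round(1))
plan([588,126,160],-4.1)
E
```

```text
w 0 [273, 152, 16, 124, 1648] [280.9, 213.9] [589.3 125.6 170. ] [567.9 127.4 102. ]
w 5 [388, 83, 36, 19, 299] [404.0, 93.3] [668.   36.1 170. ] [672.    9.1 102. ]
w 5 [521, 174, 39, 17, 352] [541.7, 181.5] [599.5 -66.6 170. ] [ 581.3 -126.6  102. ]
w 5 [390, 265, 18, 21, 185] [396.7, 275.5] [530.6  37.  170. ] [490.2  10.3 102. ]
t 0 [219, 194, 4, 15, 34] [220.1, 199.6] [570.4 125.  170. ] [576.4 135.9 102. ]
t 5 [286, 152, 5, 5, 22] [288.1, 153.9] [659.4  -4.7 170. ] [673.4  -5.5 102. ]
t 5 [364, 202, 6, 5, 24] [366.5, 204.1] [ 563.1 -154.1  170. ] [ 568.4 -168.4  102. ]
t 5 [281, 244, 5, 5, 18] [282.9, 246.1] [482.8   4.5 170. ] [480.7   4.5 102. ]
[105, 20, 87, 81, 2306] [156.5, 67.1] [700.1 205.9 153. ]
[275, 66, 208, 91, 5922] [375.6, 111.9] [657.6  49.9 153. ]
[441, 69, 119, 189, 6855] [485.8, 143.7] [628.  -34.2 153. ]
[290, 155, 32, 11, 245] [305.5, 160.0] [626.1 103.7 153. ]
[336, 161, 17, 19, 235] [343.9, 170.1] [616.   74.2 153. ]
[400, 160, 22, 22, 378] [410.3, 170.8] [611.5  22.4 153. ]
[289, 167, 8, 58, 462] [292.5, 195.5] [598.7 115.6 153. ]
[399, 186, 21, 22, 357] [409.0, 196.3] [590.8  22.6 153. ]
[335, 188, 16, 18, 222] [342.4, 196.8] [594.5  75.8 153. ]
[396, 211, 21, 21, 339] [406.2, 220.8] [570.2  24.  153. ]
[334, 214, 15, 17, 208] [341.1, 222.0] [573.2  77.3 153. ]
[394, 235, 44, 40, 864] [411.4, 257.4] [536.8  18.3 153. ]
[335, 238, 13, 13, 116] [341.6, 244.2] [553.5  77.3 153. ]
[286, 249, 35, 31, 597] [303.9, 267.4] [534.4 110.1 153. ]
[119, 257, 17, 16, 209] [127.1, 264.5] [548.8 260.9 153. ]
[359, 267, 32, 13, 335] [375.8, 272.2] [525.1  48.4 153. ]
[0, 283, 57, 60, 338] [35.3, 303.1] [517.7 350.7 153. ]
turn [0.0008, 0.0002, -0.006] shift [0.0151, -0.0289, 2.0013] at [587.3, 125.0, 240.1] t 27.4
```

View pics/w11.png

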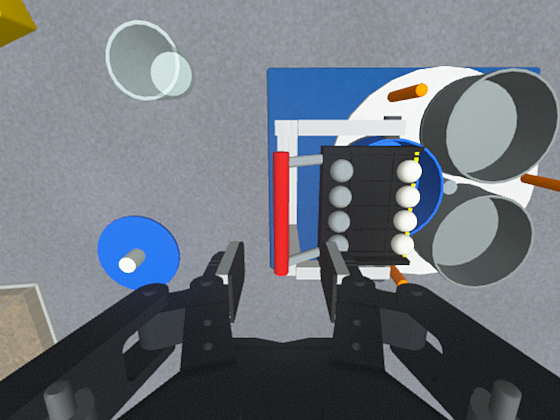

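Call:
send_rows(moves=[[[0,0,0,0,-0.01,0.9,40],[0,0,0,0.02,-0.02,1.6,40],[0,0,0,0.02,-0.02,2,40],[0,0,0,0.02,-0.02,2,40],[0,0,0,0.02,-0.02,2,0],[0,0,0,0.02,-0.02,2,0],[0,0,0,0.02,-0.02,2,0],[0,0,0,0.02,-0.02,2,0],[0,0,0,0.02,-0.02,2,0],[0,0,0,0.02,-0.02,2,0],[0,0,0,0.02,-0.02,2,0]]], squeeze=25)

```text
clock: 28.5
eef_pos: [589.6, 125.7, 162.0]
tcp_rot: [0.0, 0.999, -0.039, 0.002]
wrist_force: [-0.1, -1.1, 6.2]
gripper_width: 0.127
```

Call:
send_rows(moves=[[[0,0,0,0,0.074,-0.193,0],[0,0,0,0,0.165,-0.379,0],[0,0,0,0,0.27,-0.557,0],[0,0,0,0,0.392,-0.724,0],[0,0,0,0,0.528,-0.881,0]]])

```text
clock: 29.0
eef_pos: [588.1, 105.7, 198.3]
tcp_rot: [-0.001, 0.999, -0.039, 0.002]
wrist_force: [1.7, 3.9, -1.4]
gripper_width: 0.125
```

```bash
python3 - <<'E'
from h import *
st(); b=snap('scene','s12.png')
cv2.imwrite('pics/s12c.png',b['color'][100:310,170:370].repeat(3,0).repeat(3,1)[:600])
for s,c in blobs(b,(0,150,90),(6,255,255),10): print(s,c)
E
```

```text
{'clock': 29.0, 'q': [0.104, 0.286, 1.733, 0.002, 1.118, 1.752], 'eef_pos': [588.108, 105.683, 198.343], 'tcp_rot': [-0.001, 0.999, -0.039, 0.002], 'wrist_force': [1.741, 3.925, -1.376], 'gripper_width': 0.125}
[289, 164, 9, 8, 39] [293.5, 167.1]
[488, 171, 6, 6, 30] [490.3, 173.6]
[307, 173, 13, 10, 50] [312.2, 177.7]
[502, 177, 7, 6, 31] [504.8, 179.4]
```

View pics/s12c.png

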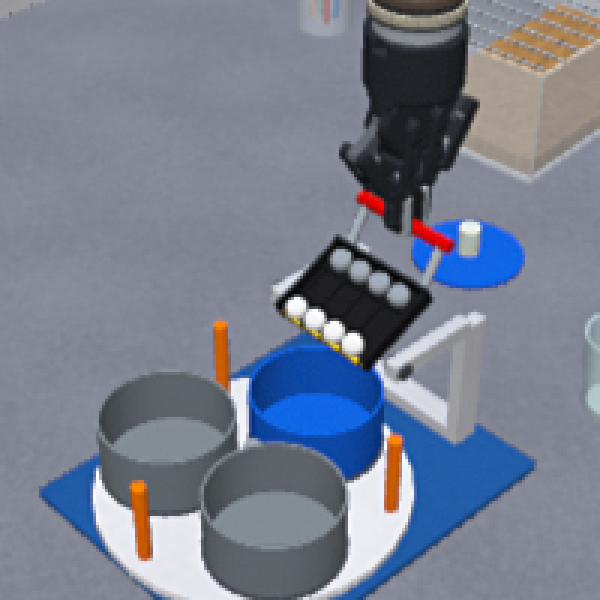

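Call:
send_rows(moves=[[[0,0,0,0,0.172,-0.12,0],[0,0,0,0,0.332,-0.25,0],[0,0,0,0,0.434,-0.321,0],[0,0,0,0,0.539,-0.387,0],[0,0,0,0,0.647,-0.447,0],[0,0,0,0,0.759,-0.502,0],[0,0,0,0,0.873,-0.551,0],[0,0,0,0,0.873,-0.551,0],[0,0,0,0,0.873,-0.551,0],[0,0,0,0,0.873,-0.551,0],[0,0,0,0,0.873,-0.551,0],[0,0,0,0,0.873,-0.551,0]]])

```text
clock: 30.25
eef_pos: [585.6, 71.3, 224.6]
tcp_rot: [-0.002, 0.999, -0.039, 0.003]
wrist_force: [-2.0, 4.7, 8.8]
gripper_width: 0.124
```

```bash
python3 - <<'E'
from h import *
s=st(); b=snap('scene','s13.png')
p=np.array(s['eef_pos']); d=125.7-p[1]; print('tilt', np.degrees(np.arctan2(30+p[2]-162,90-d))-18.43)
cv2.imwrite('pics/s13c.png',b['color'][100:310,170:370].repeat(3,0).repeat(3,1)[:600])
E
```

```text
{'clock': 30.25, 'q': [0.045, 0.244, 1.73, 0.004, 1.162, 1.693], 'eef_pos': [585.619, 71.282, 224.557], 'tcp_rot': [-0.002, 0.999, -0.039, 0.003], 'wrist_force': [-2.001, 4.719, 8.767], 'gripper_width': 0.124}
tilt 50.54149474661035
```

View pics/s13c.png

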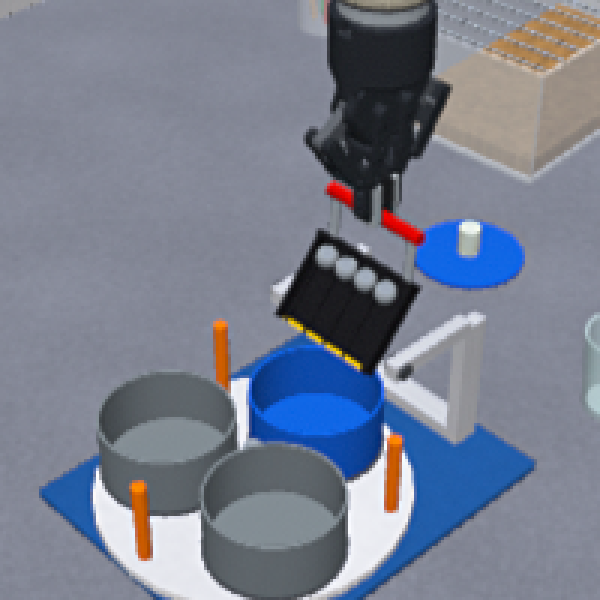

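Call:
send_rows(moves=[[[0,0,0,0,-0.19,0.085,0],[0,0,0,0,-0.37,0.19,0],[0,0,0,0,-0.54,0.31,0],[0,0,0,0,-0.7,0.45,0],[0,0,0,0,-0.85,0.6,0],[0,0,0,0,-0.98,0.76,0],[0,0,0,0,-1.1,0.93,0],[0,0,0,0,-1.2,1.11,0],[0,0,0,0,-1.29,1.31,0],[0,0,0,0,-1.36,1.51,0],[0,0,0,0,-1.36,1.53,0],[0,0,0,0,-1.36,1.53,0]]])

```text
clock: 31.5
eef_pos: [590.0, 125.7, 164.3]
tcp_rot: [-0.002, 0.999, -0.039, 0.002]
wrist_force: [-4.0, -2.6, 6.8]
gripper_width: 0.126
```

Call:
send_rows(moves=[[[0,0,0,0,0,0,14],[0,0,0,0,0,0,20],[0,0,0,0,0,0,30],[0,0,0,0,0,0,40],[0,0,0,0,0,0,40],[0,0,0,0,0,-0.3,40],[0,0,0,0,0,-1.2,40],[0,0,0,0,0,-2.2,40],[0,0,0,-0.5,0.8,-2.4,40],[0,0,0,-0.9,1.6,-2.4,40],[0,0,0,-0.9,2,-2.4,40],[0,0,0,-0.9,2,-2.4,40]]])

```text
clock: 32.7
eef_pos: [547.6, 46.9, 260.6]
tcp_rot: [-0.002, 0.999, -0.041, 0.003]
wrist_force: [-0.3, 0.3, -0.1]
gripper_width: 0.469
```

```bash
python3 - <<'E'
from h import *
s=st(); w=snap('wrist','w14.png')
cv2.imwrite('pics/w14c.png',w['color'][0:300,100:500].repeat(2,0).repeat(2,1))
for s,c in blobs(w,(0,0,170),(180,60,255),60):
  if s[2]<40: print(s,c,onz(w,*c,153).round(1))
for s,c in blobs(w,(0,150,90),(6,255,255),60): print(s,c,onz(w,*c,170))
a=snap('top')
for s,c in blobs(a,(0,0,170),(180,60,255),10): print('t',s,c)
E
```

```text
{'clock': 32.7, 'q': [0.004, 0.132, 1.787, 0.004, 1.216, 1.655], 'eef_pos': [547.603, 46.853, 260.636], 'tcp_rot': [-0.002, 0.999, -0.041, 0.003], 'wrist_force': [-0.346, 0.275, -0.073], 'gripper_width': 0.469}
[182, 104, 39, 17, 333] [204.5, 114.4] [628.2 104.2 153. ]
[234, 118, 17, 17, 222] [241.7, 125.9] [616.8  75.  153. ]
[328, 121, 15, 15, 167] [335.3, 128.0] [608.9  -1.5 153. ]
[213, 122, 13, 75, 646] [219.4, 158.6] [591.8  97.  153. ]
[332, 137, 15, 15, 163] [339.3, 143.8] [595.9  -4.4 153. ]
[235, 145, 16, 16, 205] [242.8, 152.4] [595.3  76.6 153. ]
[332, 154, 14, 15, 161] [338.5, 161.1] [581.6  -3.3 153. ]
[237, 170, 15, 16, 194] [243.9, 177.6] [573.9  78.2 153. ]
[328, 171, 14, 14, 154] [334.5, 177.6] [5.677e+02 5.000e-01 1.530e+02]
[358, 187, 13, 43, 81] [361.6, 204.1] [542.2 -22.5 153. ]
[238, 194, 15, 16, 187] [244.9, 201.8] [552.5  79.8 153. ]
[192, 207, 35, 12, 214] [208.8, 212.5] [545.2 112.9 153. ]
[64, 229, 17, 15, 199] [71.9, 235.9] [533.  240.7 153. ]
[0, 280, 30, 81, 270] [13.8, 321.2] [448.7 322.9 153. ]
[167, 106, 25, 122, 1728] [179.3, 164.8] [591.05164646 12
[... 370 characters left out ...]
303, 149, 20, 12, 118] [310.0, 152.4]
t [281, 157, 1, 18, 18] [281.0, 165.5]
t [302, 159, 1, 10, 10] [302.0, 163.5]
t [310, 172, 57, 71, 1012] [351.4, 206.0]
t [166, 226, 17, 13, 173] [173.8, 232.0]
t [286, 226, 15, 13, 171] [293.2, 232.0]
t [263, 231, 18, 20, 174] [272.3, 238.9]
t [132, 233, 10, 10, 69] [136.7, 237.6]
t [303, 246, 23, 15, 153] [310.1, 255.8]
t [0, 255, 7, 2, 14] [3.0, 255.5]
t [9, 255, 13, 2, 25] [14.8, 255.5]
t [24, 255, 13, 2, 26] [30.0, 255.5]
t [36, 255, 6, 87, 155] [38.1, 298.9]
t [156, 301, 18, 14, 222] [164.8, 307.5]
t [286, 301, 17, 14, 216] [294.2, 307.6]
t [3, 358, 13, 2, 26] [9.0, 358.5]
t [18, 358, 13, 2, 26] [24.0, 358.5]
t [189, 415, 71, 5, 199] [219.8, 416.3]
```

View pics/w14c.png

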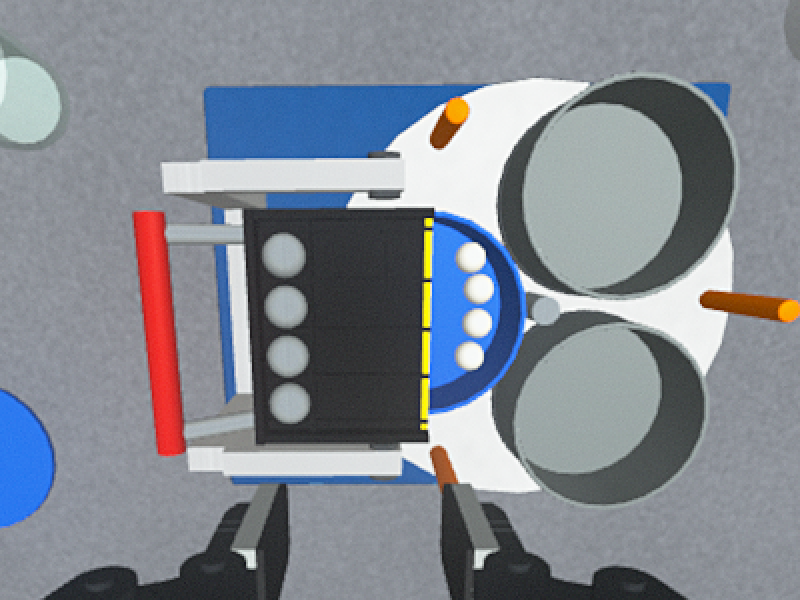

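```bash
python3 -c "
from h import *
plan([480.2,4.5,93],-4.1)"
```

```text
turn [-0.0053, -0.0055, -0.0082] shift [-1.6263, 1.2574, 4.1614] at [548.1, 48.6, 260.1] t 32.8
```

Call:
send_rows(moves=[[[-0.005,-0.005,-0.01,-0.8,0.6,0,40],[-0.005,-0.005,-0.01,-1.6,1.2,0.3,40],[-0.005,-0.005,-0.01,-1.62,1.26,1.3,40],[-0.005,-0.005,-0.01,-1.62,1.26,2.4,40],[-0.005,-0.005,-0.01,-1.62,1.26,3.3,40],[-0.005,-0.005,-0.01,-1.62,1.26,4,40],[-0.005,-0.005,-0.01,-1.62,1.26,4.15,40],[-0.005,-0.005,-0.01,-1.62,1.26,4.15,40],[-0.005,-0.005,-0.01,-1.62,1.26,4.15,40],[-0.005,-0.005,-0.01,-1.62,1.26,4.15,0],[-0.005,-0.005,-0.01,-1.62,1.26,4.15,0],[-0.005,-0.005,-0.01,-1.62,1.26,4.15,0]]], squeeze=20)

```text
clock: 34.0
eef_pos: [482.0, 4.2, 95.1]
tcp_rot: [-0.0, 0.999, -0.035, 0.002]
wrist_force: [0.4, 0.2, 4.8]
gripper_width: 0.118
```

Call:
send_rows(moves=[[[0,0,0,0,0,0,0],[0,0,0,0,0,0,0],[0,0,0,0,0,0,0],[0,0,0,0,0,0,0]]])

```text
clock: 34.4
eef_pos: [482.0, 4.3, 95.2]
tcp_rot: [-0.0, 0.999, -0.035, 0.002]
wrist_force: [0.6, -0.0, -0.2]
gripper_width: 0.128
```

```bash
python3 -c "
from arc import *
arc(117.7,12)"
```

```text
{'clock': 34.4, 'q': [-0.082, 0.219, 2.065, 0.001, 0.853, 1.558], 'eef_pos': [482.029, 4.274, 95.17], 'tcp_rot': [-0.0, 0.999, -0.035, 0.002], 'wrist_force': [0.645, -0.01, -0.166], 'gripper_width': 0.128}
r 110.65254594140919 ang 146.49935299517
[-0.229, 0.419, -0.001]
[-0.351, 0.882, -0.002]
[-0.392, 1.359, -0.002]
[-0.352, 1.836, -0.002]
[-0.231, 2.299, -0.002]
[-0.033, 2.735, -0.001]
[0.237, 3.13, -0.0]
[0.569, 3.474, 0.001]
[0.956, 3.757, 0.003]
[1.385, 3.969, 0.004]
[1.844, 4.105, 0.006]
[2.32, 4.161, 0.008]
```

Call:
send_rows(moves=[[[0,0,0,-0.229,0.419,0,0],[0,0,0,-0.351,0.882,0,0],[0,0,0,-0.392,1.359,0,0],[0,0,0,-0.352,1.836,0,0],[0,0,0,-0.231,2.299,0,0],[0,0,0,-0.033,2.735,0,0],[0,0,0,0.237,3.13,0,0],[0,0,0,0.569,3.474,0,0],[0,0,0,0.956,3.757,0,0],[0,0,0,1.385,3.969,0,0],[0,0,0,1.844,4.105,0,0],[0,0,0,2.32,4.161,0,0]]])

```text
clock: 35.6
eef_pos: [563.2, -168.3, 94.9]
tcp_rot: [-0.001, 0.999, -0.035, 0.001]
wrist_force: [-3.3, 4.8, 2.4]
gripper_width: 0.125
```

Call:
send_rows(moves=[[[0,0,0,0,0,0,0],[0,0,0,0,0,0,0],[0,0,0,0,0,0,15],[0,0,0,0,0,0,30],[0,0,0,0,0,0,40],[0,0,0,0,0,0,40],[0,0,0,0,0,-0.6,40],[0,0,0,0,0,-1.6,40],[0,0,0,0,0,-2.6,40],[0,0,0,0,0,-3.6,40],[0,0,0,0,0,-4,40],[0,0,0,0,0,-4,40]]])

```text
clock: 36.8
eef_pos: [564.9, -169.5, 259.1]
tcp_rot: [0.0, 0.999, -0.035, 0.005]
wrist_force: [0.7, 0.2, 0.3]
gripper_width: 0.468
```

```bash
python3 - <<'E'
from h import *
s=st(); plan([430,-85,270],-4.1)
a=snap('top')
for s,c in blobs(a,(5,150,120),(18,255,255),10):
  if 200<c[0]<400: p=onz(a,*c,102); print(c,p.round(1),np.degrees(np.arctan2(p[1]+56.6,p[0]-574.2)))
for s,c in blobs(a,(0,0,170),(180,60,255),30):
  if s[2]<15 and 100<c[0]<170: print('knob',s,c,onz(a,*c,42).round(1))
E
```

```text
{'clock': 36.8, 'q': [-0.367, 0.21, 1.699, 0.003, 1.223, 1.274], 'eef_pos': [564.929, -169.526, 259.12], 'tcp_rot': [0.0, 0.999, -0.035, 0.005], 'wrist_force': [0.678, 0.202, 0.318], 'gripper_width': 0.468}
turn [0.0005, -0.0097, 0.0007] shift [-3.5115, -1.8689, -0.307] at [564.9, -169.5, 259.1] t 36.8
[289.2, 153.2] [674.9  -7.8 102. ] 25.856195225548337
[366.3, 205.4] [ 565.7 -168.   102. ] -94.37316849118389
[281.9, 245.9] [481.1   6.6 102. ] 145.82460517108782
knob [132, 233, 10, 10, 69] [136.7, 237.6] [495.8 330.1  42. ]
```

Call:
send_rows(moves=[[[0,-0.01,0,-1,-0.5,-0.2,40],[0,-0.01,0,-2,-1,-0.3,40],[0,-0.01,0,-3,-1.5,-0.3,40],[0,-0.01,0,-3.51,-1.87,-0.3,40],[0,-0.01,0,-3.51,-1.87,-0.3,40],[0,-0.01,0,-3.51,-1.87,-0.3,40],[0,-0.01,0,-3.51,-1.87,-0.3,40],[0,-0.01,0,-3.51,-1.87,-0.3,40]]])

```text
clock: 37.65
eef_pos: [429.3, -84.9, 267.3]
tcp_rot: [-0.001, 0.999, -0.036, -0.003]
wrist_force: [0.3, 1.6, -0.1]
gripper_width: 0.465
```

```bash
python3 - <<'E'
from h import *
s=st(); w=snap('wrist','w15.png')
m=cv2.inRange(cv2.cvtColor(w['color'],cv2.COLOR_BGR2HSV),(100,120,40),(125,255,255))
g=proj(w,[511,-87,86])[0]; print('guess',g)
n,l,st_,c=cv2.connectedComponentsWithStats(m)
for i in range(1,n):
  if st_[i][4]>500: print(st_[i],c[i])
im=w['color'].copy()
t=np.linspace(0,6.28,60)
for p in proj(w,np.c_[511+52*np.cos(t),-87+52*np.sin(t),86+0*t]): cv2.circle(im,tuple(int(round(v)) for v in p),1,(0,0,255),-1)
cv2.imwrite('pics/w15c.png',im)
for s,c in blobs(w,(0,0,170),(180,60,255),60):
  if s[2]<40: print(s,c,onz(w,*c,44).round(1))
E
```

```text
{'clock': 37.65, 'q': [-0.295, -0.098, 2.008, -0.0, 1.238, 1.348], 'eef_pos': [429.274, -84.944, 267.286], 'tcp_rot': [-0.001, 0.999, -0.036, -0.003], 'wrist_force': [0.278, 1.553, -0.104], 'gripper_width': 0.465}
guess [278.73908088 108.60721108]
[ 428   35   67  156 5955] [459.77951301 110.93551637]
[ 227   51  118  114 9389] [286.0811588  113.71381404]
[ 101   93  133   71 4202] [148.20466445 139.5026178 ]
[  0 124  14  58 555] [  5.09369369 153.53153153]
[41, 0, 19, 11, 153] [49.7, 4.0] [637.2 152.3  44. ]
[47, 25, 18, 17, 232] [55.2, 32.9] [609.5 154.3  44. ]
[53, 55, 17, 17, 219] [60.8, 63.2] [578.9 156.6  44. ]
[281, 64, 15, 15, 178] [288.3, 71.0] [ 552.6 -100.5   44. ]
[264, 69, 15, 16, 181] [270.9, 76.9] [547.8 -80.2  44. ]
[249, 79, 14, 15, 175] [255.5, 86.0] [539.3 -61.6  44. ]
[241, 93, 15, 16, 178] [247.9, 100.1] [524.6 -51.3  44. ]
```

View pics/w15c.png

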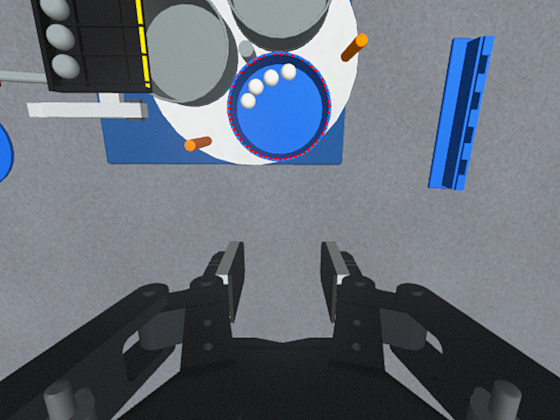

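```bash
python3 -c "
from h import *
plan([430,327,230],-4.1)"
```

```text
turn [-0.001, 0.0054, 0.0002] shift [-0.7102, -10.2712, 0.9486] at [429.2, -84.9, 267.4] t 37.7
```

Call:
send_rows(moves=[[[0,0.005,0,-0.1,-1,0,40],[0,0.005,0,-0.2,-2,0,40],[0,0.005,0,-0.3,-3,0.1,40],[0,0.005,0,-0.35,-4,0.2,40],[0,0.005,0,-0.4,-5,0.3,40],[0,0.005,0,-0.45,-6.2,0.4,40],[0,0.005,0,-0.5,-7.4,0.5,40],[0,0.005,0,-0.6,-8.6,0.7,40],[0,0.005,0,-0.7,-9.7,0.9,40],[0,0.005,0,-0.71,-10.27,0.95,40],[0,0.005,0,-0.71,-10.27,0.95,40],[0,0.005,0,-0.71,-10.27,0.95,40]]])

```text
clock: 38.9
eef_pos: [430.2, 326.9, 229.3]
tcp_rot: [0.0, 0.999, -0.035, -0.001]
wrist_force: [0.4, 0.1, 0.3]
gripper_width: 0.467
```

```bash
python3 - <<'E'
from h import *
s=st(); w=snap('wrist','w16.png')
for s,c in blobs(w,(100,120,40),(125,255,255),300): print('blue',s,c,onz(w,s[0]+s[2]/2,s[1]+s[3]/2,13).round(1))
for s,c in blobs(w,(0,0,170),(180,60,255),40):
  if s[2]<60: print('kn',s,c,onz(w,*c,42).round(1))
# knob bright top blob estimate + lid outline ellipse
m=cv2.inRange(cv2.cvtColor(w['color'],cv2.COLOR_BGR2HSV),(100,120,40),(125,255,255))
cs=max(cv2.findContours(m,cv2.RETR_EXTERNAL,cv2.CHAIN_APPROX_NONE)[0],key=cv2.contourArea)
P=np.array([onz(w,*q[0],13)[:2] for q in cv2.convexHull(cs)]); print('lid circ',cv2.minEnclosingCircle(P.astype(np.float32)), P.min(0),P.max(0))
E
```

```text
{'clock': 38.9, 'q': [0.569, 0.148, 1.835, 0.0, 1.16, 2.21], 'eef_pos': [430.176, 326.865, 229.301], 'tcp_rot': [0.0, 0.999, -0.035, -0.001], 'wrist_force': [0.396, 0.068, 0.258], 'gripper_width': 0.467}
blue [423, 0, 137, 146, 7497] [476.4, 107.2] [535.5  83.5  13. ]
blue [474, 0, 46, 74, 2349] [495.9, 35.0] [571.7  82.   13. ]
blue [229, 74, 94, 98, 6897] [275.1, 122.6] [498.3 329.2  13. ]
kn [450, 0, 35, 80, 1771] [467.0, 38.0] [567.  131.4  42. ]
kn [518, 16, 10, 47, 197] [520.7, 46.6] [555.3  76.5  42. ]
kn [530, 60, 28, 18, 434] [543.1, 68.1] [533.5  50.5  42. ]
kn [523, 79, 37, 54, 1281] [545.4, 100.0] [501.9  42.7  42. ]
kn [265, 115, 20, 21, 313] [274.5, 125.0] [496.4 330.4  42. ]
kn [0, 271, 32, 88, 149] [15.0, 314.7] [282.4 685.5  42. ]
kn [219, 275, 9, 9, 48] [224.4, 278.3] [316.1 407.2  42. ]
kn [337, 275, 9, 9, 44] [340.0, 278.4] [305.8 262.7  42. ]
lid circ ((530.316650390625, 69.2960433959961), 111.2191162109375) [449.45122675  -7.06137536] [611.18207587 156.05014421]
```

View pics/w16.png

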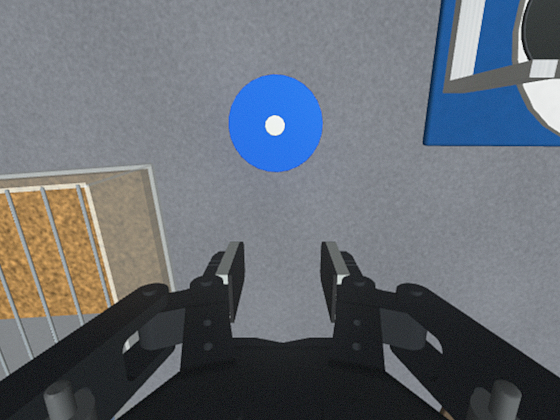

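```bash
python3 -c "
from h import *
plan([497,329.7,17],-4.1)"
```

```text
turn [0.0002, 0.001, -0.0] shift [1.6638, -0.2073, 5.3109] at [430.2, 326.2, 229.5] t 38.95
```

Call:
send_rows(moves=[[[0,0,0,0.8,-0.1,0.5,45],[0,0,0,1.5,-0.2,1.5,45],[0,0,0,1.66,-0.2,2.5,45],[0,0,0,1.66,-0.2,3.5,45],[0,0,0,1.66,-0.2,4.3,45],[0,0,0,1.66,-0.2,4.8,45],[0,0,0,1.66,-0.2,5.1,45],[0,0,0,1.66,-0.2,5.3,45],[0,0,0,1.66,-0.2,5.3,45],[0,0,0,1.66,-0.2,5.3,0],[0,0,0,1.66,-0.2,5.3,0],[0,0,0,1.66,-0.2,5.3,0]]], squeeze=60)

```text
clock: 40.15
eef_pos: [498.2, 330.1, 19.2]
tcp_rot: [-0.001, 0.999, -0.036, 0.001]
wrist_force: [-0.2, -1.6, 4.8]
gripper_width: 0.231
```

Call:
send_rows(moves=[[[0,0,0,0,0,0,0],[0,0,0,0,0,0,0],[0,0,0,0,0,0,0],[0,0,0,0,0,-0.5,0],[0,0,0,0,0,-1.5,0],[0,0,0,0,0,-2.5,0],[0,0,0,0,0,-3.5,0],[0,0,0,0,0,-4.5,0],[0,0,0,0,0,-5,0],[0,0,0,0,0,-5,0],[0,0,0,0,0,-5,0]]])

```text
clock: 41.25
eef_pos: [497.1, 329.5, 218.3]
tcp_rot: [-0.0, 0.999, -0.036, 0.0]
wrist_force: [-0.7, -0.7, -2.9]
gripper_width: 0.239
```

```bash
python3 - <<'E'
from h import *
s=st(); w=snap('wrist','w17.png')
e=np.array(s['eef_pos'])
for n,lo,hi in(('blue',(100,120,40),(125,255,255)),('kn',(0,0,170),(180,60,255))):
  for b,c in blobs(w,lo,hi,100):
    if 200<c[0]<360: print(n,b,c)
t=np.linspace(0,6.283,200)
for dz in(-4,2): 
  q=proj(w,e+np.c_[56*np.cos(t),56*np.sin(t),dz+0*t]); print('pred disc',dz,q.min(0),q.max(0))
print('pred knob top',proj(w,e+[0,0,27]))
plan([511,-87,200],-4.1)
E
```

```text
{'clock': 41.25, 'q': [0.512, 0.266, 1.716, 0.0, 1.159, 2.154], 'eef_pos': [497.143, 329.535, 218.269], 'tcp_rot': [-0.0, 0.999, -0.036, 0.0], 'wrist_force': [-0.702, -0.684, -2.868], 'gripper_width': 0.239}
blue [183, 153, 200, 139, 18082] [282.2, 217.3]
blue [251, 292, 63, 47, 2006] [282.1, 319.2]
kn [260, 262, 45, 41, 1463] [282.2, 281.9]
pred disc -4 [178.27975196 149.60560576] [386.20137508 341.17810066]
pred disc 2 [174.31225578 150.73895558] [390.16080287 348.68682029]
pred knob top [[282.18510371 285.05459466]]
turn [0.0009, 0.0014, 0.0002] shift [1.1066, 10.3496, 0.4317] at [496.4, 329.1, 217.0] t 41.3
```

Call:
send_rows(moves=[[[0,0,0,0.1,0.8,-0.1,0],[0,0,0,0.2,1.7,-0.1,0],[0,0,0,0.3,2.7,-0.1,0],[0,0,0,0.4,3.7,-0.1,0],[0,0,0,0.5,4.7,-0.1,0],[0,0,0,0.6,5.7,-0.1,0],[0,0,0,0.7,6.7,-0.1,0],[0,0,0,0.8,7.7,-0.1,0],[0,0,0,0.9,8.7,-0.1,0],[0,0,0,1,9.6,-0.1,0],[0,0,0,1.1,10.3,-0.1,0],[0,0,0,1.1,10.35,-0.1,0]]])

```text
clock: 42.5
eef_pos: [509.3, -89.8, 218.5]
tcp_rot: [0.001, 0.999, -0.038, -0.003]
wrist_force: [-0.3, 0.3, -2.8]
gripper_width: 0.236
```

Call:
send_rows(moves=[[[0,0,0,0,0,0,0],[0,0,0,0,0,0,0]]])

```text
clock: 42.7
eef_pos: [507.7, -89.0, 216.3]
tcp_rot: [-0.0, 0.999, -0.038, -0.005]
wrist_force: [-0.5, -0.2, -2.5]
gripper_width: 0.229
```

```bash
python3 - <<'E'
from h import *
s=st(); plan([511,-87,112],-4.1)
a=snap('top')
for s,c in blobs(a,(5,150,120),(18,255,255),10):
  if 200<c[0]<400: p=onz(a,*c,102); print(c,p.round(1),np.degrees(np.arctan2(p[1]+56.6,p[0]-574.2)))
# jar rim estimate from earlier wrist view w15 (tvec not stored) -> use peg-based centre
E
```

```text
{'clock': 42.7, 'q': [-0.257, 0.119, 1.896, -0.002, 1.137, 1.39], 'eef_pos': [507.692, -88.994, 216.312], 'tcp_rot': [-0.0, 0.999, -0.038, -0.005], 'wrist_force': [-0.462, -0.236, -2.54], 'gripper_width': 0.229}
turn [0.0003, 0.0104, -0.0036] shift [0.1059, -0.0568, 2.6068] at [507.7, -89.0, 216.3] t 42.7
[289.2, 153.2] [674.9  -7.8 102. ] 25.856195225548337
[282.0, 245.7] [481.5   6.4 102. ] 145.79284314656738
```

Call:
send_rows(moves=[[[0,0.01,0,0.1,-0.05,0.7,0],[0,0.01,0,0.1,-0.05,1.4,0],[0,0.01,0,0.1,-0.05,2,0],[0,0.01,0,0.1,-0.05,2.4,0],[0,0.01,0,0.1,-0.05,2.6,0],[0,0.01,0,0.1,-0.05,2.6,0],[0,0.01,0,0.1,-0.05,2.6,0],[0,0.01,0,0.1,-0.05,2.6,0]]])

```text
clock: 43.55
eef_pos: [512.5, -87.0, 114.1]
tcp_rot: [0.0, 0.999, -0.037, 0.002]
wrist_force: [0.7, 0.2, -2.4]
gripper_width: 0.233
```

```bash
python3 - <<'E'
from h import *
s=st(); e=[]
for i in range(6): e.append(sensors.sense()['eef_pos']); get_image('top')
print(np.mean(e,0),np.std(e,0)); plan([511,-87,97],-4.1)
E
```

```text
{'clock': 43.55, 'q': [-0.252, 0.255, 1.97, -0.0, 0.913, 1.393], 'eef_pos': [512.485, -87.015, 114.125], 'tcp_rot': [0.0, 0.999, -0.037, 0.002], 'wrist_force': [0.671, 0.167, -2.38], 'gripper_width': 0.233}
[512.15583221 -87.12053418 113.88952629] [0.27534643 0.04781389 0.23922166]
turn [0.0006, -0.0016, -0.003] shift [-0.0155, -0.0023, 0.4083] at [511.6, -87.1, 113.3] t 43.85
```

Descend gently to seat and watch the force and height.

Call:
send_rows(moves=[[[0,0,0,-0.01,0,0.1,0],[0,0,0,-0.01,0,0.2,0],[0,0,0,-0.01,0,0.28,0],[0,0,0,-0.01,0,0.34,0],[0,0,0,-0.01,0,0.38,0],[0,0,0,-0.01,0,0.42,0],[0,0,0,-0.01,0,0.42,0],[0,0,0,-0.01,0,0.42,0]]])

```text
clock: 44.65
eef_pos: [511.0, -87.4, 98.2]
tcp_rot: [0.001, 0.999, -0.037, 0.0]
wrist_force: [-5.3, -0.4, 8.9]
gripper_width: 0.238
```

```bash
python3 - <<'E'
from h import *
s=st(); a=snap('top'); s=st()
E
```

```text
{'clock': 44.65, 'q': [-0.253, 0.279, 1.979, -0.001, 0.883, 1.393], 'eef_pos': [511.008, -87.439, 98.171], 'tcp_rot': [0.001, 0.999, -0.037, 0.0], 'wrist_force': [-5.302, -0.435, 8.925], 'gripper_width': 0.238}
{'clock': 44.7, 'q': [-0.253, 0.279, 1.979, -0.001, 0.883, 1.393], 'eef_pos': [510.98, -87.433, 98.154], 'tcp_rot': [0.001, 0.999, -0.037, 0.0], 'wrist_force': [-4.899, -0.144, 9.896], 'gripper_width': 0.232}
```

Call:
send_rows(moves=[[[0,0,0,0,0,-0.02,0],[0,0,0,0,0,-0.02,25],[0,0,0,0,0,-0.02,35],[0,0,0,0,0,-0.02,45],[0,0,0,0,0,-0.02,45],[0,0,0,0,0,-0.6,45],[0,0,0,0,0,-1.6,45],[0,0,0,0,0,-2.6,45],[0,0,0,-1,0,-3.6,45],[0,0,0,-2,0,-4,45],[0,0,0,-2,0,-4,45],[0,0,0,-2,0,-4,45]]])

```text
clock: 45.9
eef_pos: [431.3, -81.4, 259.0]
tcp_rot: [0.001, 0.999, -0.037, 0.002]
wrist_force: [-0.4, 0.2, 0.0]
gripper_width: 0.528
```

```bash
python3 - <<'E'
from h import *
s=st(); w=snap('wrist','w18.png'); b=snap('scene'); a=snap('top')
for i in (w,):
  for q,c in blobs(i,(0,0,170),(180,60,255),60):
    if q[2]<45 and q[3]<45: print('w',q,c,'z124',onz(i,*c,124).round(1),'z153',onz(i,*c,153).round(1))
  for q,c in blobs(i,(100,120,40),(125,255,255),300): print('blue',q,c,onz(i,q[0]+q[2]/2,q[1]+q[3]/2,92).round(1))
print('exp disc',proj(w,[[511,-87,92],[511,-87,124]]))
# knob triangulated in wrist+scene
for q,c in blobs(b,(0,0,170),(180,60,255),20):
  if 180<c[0]<340 and 180<c[1]<300: print('scene',q,c)
print('scene exp knob mid',proj(b,[511,-87,109]))
cv2.imwrite('pics/fin.png',np.hstack([w['color'][0:240,60:400],b['color'][130:370,160:400]]))
E
```

```text
{'clock': 45.9, 'q': [-0.285, -0.094, 2.021, -0.001, 1.211, 1.36], 'eef_pos': [431.253, -81.435, 259.043], 'tcp_rot': [0.001, 0.999, -0.037, 0.002], 'wrist_force': [-0.367, 0.17, 0.018], 'gripper_width': 0.528}
w [38, 0, 19, 12, 169] [46.9, 4.4] z124 [607.6  99.3 124. ] z153 [596.2  79.9 153. ]
w [44, 27, 19, 17, 227] [52.5, 34.7] z124 [585.4 101.  124. ] z153 [576.4  81.4 153. ]
w [50, 58, 18, 16, 219] [58.2, 65.5] z124 [561.6 102.8 124. ] z153 [555.1  83.  153. ]
w [0, 74, 43, 10, 250] [20.5, 78.4] z124 [553.9 138.4 124. ] z153 [548.2 114.9 153. ]
w [268, 95, 24, 25, 449] [279.7, 106.9] z124 [513.8 -85.5 124. ] z153 [512.3 -85.6 153. ]
blue [432, 37, 68, 157, 6185] [464.8, 113.6] [ 493.5 -272.1   92. ]
blue [225, 48, 123, 120, 10951] [285.5, 111.3] [513.9 -92.2  92. ]
blue [100, 96, 135, 72, 4340] [148.0, 143.2] [499.6  30.6  92. ]
exp disc [[281.5751252  111.44859592]
 [281.57672769 110.05080116]]
scene [261, 177, 36, 21, 115] [278.5, 186.8]
scene [284, 187, 5, 5, 20] [286.0, 189.1]
scene [290, 191, 5, 5, 21] [292.0, 193.0]
scene [313, 190, 8, 10, 28] [317.0, 195.1]
scene [296, 195, 6, 5, 20] [298.2, 197.0]
scene [302, 199, 6, 5, 22] [304.9, 201.0]
scene [299, 204, 33, 20, 166] [314.3, 212.4]
scene [294, 219, 26, 24, 195] [308.1, 231.6]
scene [222, 224, 9, 15, 89] [225.2, 230.0]
scene [247, 226, 9, 24, 87] [250.7, 237.1]
scene [201, 250, 107, 55, 1633] [253.0, 281.3]
scene exp knob mid [[224.13996785 229.9807434 ]]
```

View pics/fin.png

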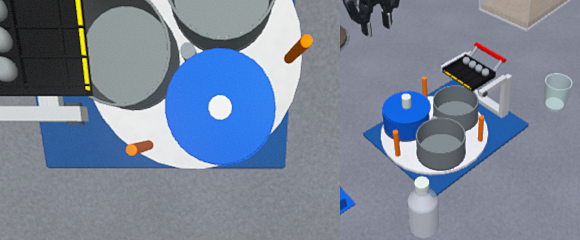

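```bash
python3 -c "
from h import *
print(manip.finish_job())"
```

```text
the job is handed in; nothing more can be done
None
```

The job is handed in at about 46 s of the 210 s allowed; `finish_job` gave no verdict.

**What I did:**
- I laid all four white balls in the front row of the tray.
- I turned the blue jar under the lip to within about 1°.
- I tipped the tray to about 50°, lowered it level again, and turned the jar back out.
- I put the blue lid on the jar.

**What the last checks showed:**
- **White balls:** all four were in the blue jar, seen after the tip and again just before the lid went on.
- **Steel balls and tray:** the scene picture shows the four steel balls in the back row and the tray level.
- **Lid:** it stopped at the fully seated height (gripper 79 mm above where it picked the lid up). In the scene picture the knob was about 1 px from its expected seated position, and it looks flat.
- **Gripper:** open and clear of everything.
- **Bottle and beaker:** I never went near either one.

**Checks that disagreed slightly:** the last wrist picture puts the knob about 3 mm from the jar centre I used, against an 8 mm limit. The rough centre of the blue area in that picture was about 6 mm off, but that area includes part of the jar wall. The gripper stood at the jar centre at release.

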